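Set out rollers and test tiles for the kiln

ROBOT

A 6-joint arm with a two-finger parallel gripper is mounted at the origin on the work surface. World frame = base frame: x ahead of the robot, y to its left, z up, the work surface at z = 0. Lengths are in mm, angles in rad, forces in N, time in s.
With the tool pointing down it reaches from about 400 to 925 mm from the base axis. Payload 12.5 kg.
Tool frame: the origin (TCP) lies midway between the tips of the shut fingers; the grasp point (between the pads) lies 19 mm behind it; z points along the fingers, y is the line along which they close (so a half turn about z gives the same grasp; the last joint's range is limited). The gripper opens to 95 mm and grips with 3 to 60 N. Pads are 20 mm wide; open, the fingers measure 119 mm over their backs; the gripper's body (75 mm by 180 mm) begins 59 mm behind the grasp point.
Start: joints at [-1.225, 0.491, 1.559, -0, 1.092, -0.106], TCP at [272.89, -562.297, 214.661] pointing down, gripper open.
Joint ranges: [-3.1, 3.1], [-0.84, 2.19], [0.05, 2.79], [-1.13, 4.28], [0.06, 2.93], [-2.69, 2.69]. Speed limits (rad/s): [2.22, 2.22, 2.79, 3.14, 3.14, 3.14].

INTERFACE

Orientations are given as [roll, pitch, yaw] about the fixed x, y, z axes, in that order (R = Rz(yaw) Ry(pitch) Rx(roll)).
In Python, from cell import env gives the robot as it stands.
- The arm moves only by the tool arm_command, never from a script. Its argument "targets" is a list of rows, each a list of 5 numbers: the shift along the tool's x, y, z in mm, then the turn about the tool's z in degrees, then the opening, from 0 (shut) to 1 (fully open). In form: [[tx, ty, tz, roll, fingers], ...]. A call has 1 to 5 rows; each row is the pose to reach, as a shift and turn from the pose commanded when the call began, along the tool's axes at that moment; what a row does not reach only later rows make up. A row lasts 1/10 s, in which the tool goes at most 50 mm and 8.59 degrees, less where a joint would pass 70% of its speed; a pose out of reach is approached as far as the arm can. A call with a gripper value outside its range is refused whole. The fingers move at their own pace and stop on an object; the grip force is fixed at half the most. Time passes only in rows, so rows that repeat a pose let the fingers close. It gives the time, the measured TCP pose, the force, the opening and the grip force at its end, in the units of the state.
- env.state(): the state, without advancing time (a new reading comes with each control period).
- env.read_camera(name): name is "side" or "top" or "wrist"; returns a dict with "frame" (384x512x3 uint8, red, green, blue), "vertical_fov" (degrees; the focal length in pixels is half the picture's height over the tangent of half this angle, whatever the lens; pixels are square), "cx", "cy" (the principal point, pixels), "world_from_camera" (4x4, takes a point from camera to world coordinates); the wrist camera has in their place "hand_eye" (4x4, takes a point from camera to tool coordinates, whose origin is the TCP and whose axes are the flange's). Camera axes: x right, y down, z forward; pixel columns grow to the right and rows downward; lengths in mm; the calibration is good to about 2 mm. The wrist camera is an equidistant fisheye: a pixel r from the principal point sees the ray r / f radians off the axis. A picture is of the moment at which its call begins: read the wrist's pose just before it. There is no depth.
- env.job_done(): hands the job in; it is judged then, once.
The state is a dict: "t": time; "joints": joint angles; "qvel": joint speeds; "tau": joint torques, N m; "eef_pos": TCP position; "tcp_rot": TCP orientation; "ft_force": force on the tool from outside, world axes, zero at the start; "moment": the same for the moment, N m; "opening": opening from 0.0 (shut) to 1.0 (fully open); "grip_force": force on a finger pad.
Only numpy, scipy, OpenCV 4.12 (cv2) and the standard library are available. Lean on these libraries where they do the work, as an engineer would, in place of code of your own. Each camera call takes 0.05 s, during which the arm holds its last target. There are 200 camera calls.

TASK

Get the fired pieces ready for the kiln: lay every clay roller on the wooden sawtooth rack, one to each pair of notches, centred across both rails, lowering it until it rests in the notches before you let go (do not drop it in). Line up every test tile on the tile board as an even, straight row: one in the middle of each drawn bay, lying flat and square with a short end touching the ledge. Leave everything else on the table where it is; if a piece gets knocked out of place, put it right.

Things in the scene. Friction and masses are not known exactly. Their poses are not given: they have to be found in the camera images.
- rack: Fixed wooden rack, base 124 x 306 x 10 mm, with two sawtooth rails, 16 mm thick, centred at local x = -42 and +42 mm (68 mm free between them for the fingers). Each has four 90-degree V notches 74 mm apart along local y, bottoms 24 mm and teeth 61 mm above the table. Rollers lie along local x across both rails. Origin: centre of underside. Place and yaw vary.
- board: Fixed plywood tile board, 6 mm thick, 300 mm wide (local y), with an aluminium ledge along its far side, 12 mm thick, top 24 mm above the table. Origin: table height, middle of the ledge face that looks at the tiles. Local +x points at the ledge; plywood runs 123 mm the other way. Three bays, 58 mm wide, are drawn with thin dark lines. Place and yaw vary.
- notch0 (a point): Where the centre of a roller lies when it is fully settled in pair of notches 0 of the rack, centred over the two rails: 52 mm above the table. Pairs are 74 mm apart along local y (-111 mm from the middle of the rack). x lies along the settled roller, z is up.
- notch1 (a point): Where the centre of a roller lies when it is fully settled in pair of notches 1 of the rack, centred over the two rails: 52 mm above the table. Pairs are 74 mm apart along local y (-37 mm from the middle of the rack). x lies along the settled roller, z is up.
- notch2 (a point): Where the centre of a roller lies when it is fully settled in pair of notches 2 of the rack, centred over the two rails: 52 mm above the table. Pairs are 74 mm apart along local y (37 mm from the middle of the rack). x lies along the settled roller, z is up.
- notch3 (a point): Where the centre of a roller lies when it is fully settled in pair of notches 3 of the rack, centred over the two rails: 52 mm above the table. Pairs are 74 mm apart along local y (111 mm from the middle of the rack). x lies along the settled roller, z is up.
- bay0 (a point): Where the centre of a tile's underside lies when the tile is in drawn bay 0 of the tile board, with its short end against the ledge: on the board's surface (6 mm above the table), 45 mm from the ledge, -95 mm from the middle of the board. x points square at the ledge, along the tile's long side.
- bay1 (a point): Where the centre of a tile's underside lies when the tile is in drawn bay 1 of the tile board, with its short end against the ledge: on the board's surface (6 mm above the table), 45 mm from the ledge, 0 mm from the middle of the board. x points square at the ledge, along the tile's long side.
- bay2 (a point): Where the centre of a tile's underside lies when the tile is in drawn bay 2 of the tile board, with its short end against the ledge: on the board's surface (6 mm above the table), 45 mm from the ledge, 95 mm from the middle of the board. x points square at the ledge, along the tile's long side.
- roller0: Pale clay texture roller, a plain cylinder 140 mm long, 40 mm diameter, about 250 g, dark ring near each end. Origin: its centre; local x runs along its axis. Lies on the table at the start; it can roll. All rollers are alike; three or four are present (None if absent).
- roller1: Pale clay texture roller, a plain cylinder 140 mm long, 40 mm diameter, about 250 g, dark ring near each end. Origin: its centre; local x runs along its axis. Lies on the table at the start; it can roll. All rollers are alike; three or four are present (None if absent).
- roller2: Pale clay texture roller, a plain cylinder 140 mm long, 40 mm diameter, about 250 g, dark ring near each end. Origin: its centre; local x runs along its axis. Lies on the table at the start; it can roll. All rollers are alike; three or four are present (None if absent).
- roller3: Pale clay texture roller, a plain cylinder 140 mm long, 40 mm diameter, about 250 g, dark ring near each end. Origin: its centre; local x runs along its axis. Lies on the table at the start; it can roll. All rollers are alike; three or four are present (None if absent).
- tile0: Flat reddish clay test tile 90 mm long (local x), 50 mm wide (local y), 12 mm thick, about 110 g. Origin: centre of its underside. Lies flat on the table at the start; on the board it slides when pushed or when drawn along by fingertips pressed lightly on top. All tiles are alike; two or three are present (None if absent).
- tile1: Flat reddish clay test tile 90 mm long (local x), 50 mm wide (local y), 12 mm thick, about 110 g. Origin: centre of its underside. Lies flat on the table at the start; on the board it slides when pushed or when drawn along by fingertips pressed lightly on top. All tiles are alike; two or three are present (None if absent).
- tile2: Flat reddish clay test tile 90 mm long (local x), 50 mm wide (local y), 12 mm thick, about 110 g. Origin: centre of its underside. Lies flat on the table at the start; on the board it slides when pushed or when drawn along by fingertips pressed lightly on top. All tiles are alike; two or three are present (None if absent).
- phone: Bystander: mobile phone lying flat, 72 x 148 x 8 mm.
- figure: Bystander: dark brown branching clay figure, about 140 mm tall, 64 mm across its foot. Origin: centre of its underside.
- pinchbowl: Bystander: small cream bowl, 84 mm across, 36 mm high.
- pencilcase: Bystander: mottled green pencil case, 210 x 85 x 75 mm.
- marker: Bystander: marker pen lying flat, black with blue cap, 145 mm long, 17 mm thick.
- knob_piece: Bystander: pinkish glazed lid knob, 52 mm across, 45 mm high.
Mind the look-alikes: they are no part of the job. What is shaped like the tile0 but green or turquoise is not meant. What is shaped like the roller0 but purple is not meant.

How it is judged:
By the outcome, as a careful person would: the job done as asked, in the order asked, and still so for the second after the job is handed in, with the robot touching nothing.
Of roller0, roller1, roller2, roller3 only 3 to 4 are there at a start; the rules pass over those that are not, and their reading is None.
Of tile0, tile1, tile2 only 2 to 3 are there at a start; the rules pass over those that are not, and their reading is None.
At some moment in a run one of tile0, tile1, tile2 may be knocked a few centimetres aside while the robot is not near it.
It also fails if it takes over 210 s, if anything falls off the work surface, if the arm or the gripper's body presses on something with over 40 N, if the wrist force passes 120 N, or if a joint passes its speed limit or range.

## Working session

There is one attempt and no reset: what is moved stays moved. The work goes in short steps, Python scripts to look and compute and a tool call to move; the robot and the scene stay as the last step left them, time stands still between calls to the robot, and variables do not carry over. Pictures are saved under pics/ and viewed, at most 14 in all, crops included, and the job is handed in when it is done.

Besides the shell and the picture viewer there is one more tool, called after ">>>" as name(argument=value, ...), one argument or row to a line, values as JSON. arm_command: Moves the arm, as the interface text tells. Its arguments: {"type":"object","properties":{"targets":{"type":"array","items":{"type":"array","items":{"type":"number"}}}},"required":["targets"]}

```bash
ls; mkdir -p pics
python3 - <<'E'
from cell import env
import cv2,numpy as np
print(env.state())
for n in ("top","side","wrist"):
    c=env.read_camera(n); cv2.imwrite(f"pics/{n}0.png",cv2.resize(c["frame"][:,:,::-1],(800,600),interpolation=cv2.INTER_CUBIC))
    print(n,c["vertical_fov"],c["cx"],c["cy"],np.round(c.get("world_from_camera",c.get("hand_eye")),4).tolist())
    np.save(f"pics/{n}0.npy",c["frame"])
E
```

```text
pics
{'t': 0.0, 'joints': array([-1.22464390e+00,  4.91536248e-01,  1.55944581e+00, -4.43912616e-07,
        1.09169191e+00, -1.05603878e-01]), 'qvel': array([-9.39348276e-04, -1.57574043e-03,  2.57496394e-04,  1.15532752e-03,
       -7.81627296e-04, -7.76674802e-05]), 'tau': array([ 1.68691422e-03, -6.12631059e+01, -2.58171380e+01,  6.93891523e-02,
        4.82673536e-02, -9.99877079e-05]), 'eef_pos': array([ 272.77757515, -562.06483312,  214.07748415]), 'tcp_rot': array([-3.14051732e+00, -1.13587522e-04,  4.51756447e-01]), 'ft_force': array([-0.0582012 , -0.38868745,  0.3236925 ]), 'moment': array([0.03342603, 0.04168381, 0.01905528]), 'grip_force': 0.0, 'opening': 0.9979161317006782}
top 52.96214022483327 255.54517542131092 191.62052992651294 [[-0.0091, -0.9811, 0.1933, 268.8193], [-1.0, 0.0089, -0.0019, -37.1152], [0.0001, -0.1933, -0.9811, 1318.0259], [0.0, 0.0, 0.0, 1.0]]
side 56.45103852330408 253.00064099759194 189.8454459172129 [[0.7061, -0.353, 0.6138, -184.2193], [-0.708, -0.3381, 0.6201, -782.4781], [-0.0113, -0.8724, -0.4886, 651.4935], [0.0, 0.0, 0.0, 1.0]]
wrist 65.70646984690485 249.9684076054562 195.05126630285883 [[-0.0003, -0.9704, -0.2417, 66.8129], [1.0, -0.0004, 0.0007, 0.513], [-0.0008, -0.2417, 0.9704, -170.5164], [0.0, 0.0, 0.0, 1.0]]
```

View pics/top0.png

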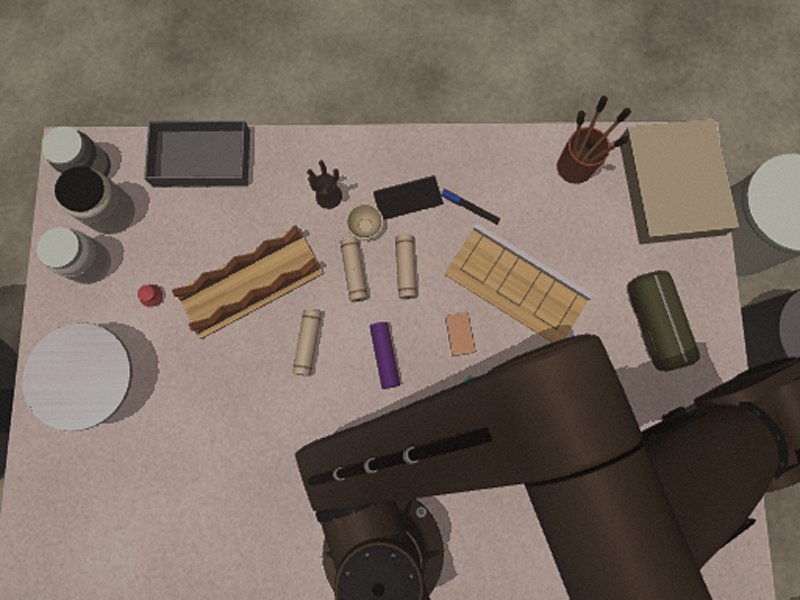

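View pics/side0.png

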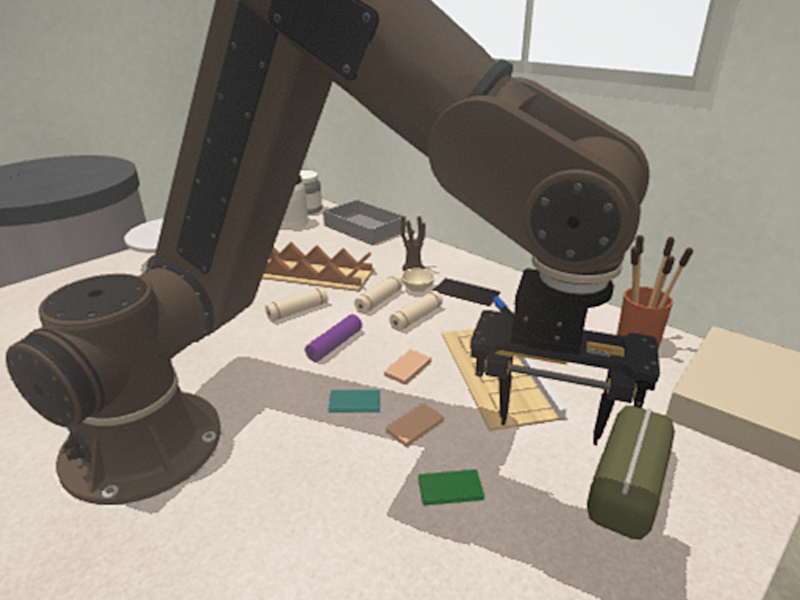

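Top picture (800×600): pale rollers are at (355,268), (405,266) and (308,342). The rack is around (250,283) and the board around (517,285). One tile shows at (460,334). The side picture shows a second tile at (415,425).

Look-alikes:
- Purple cylinder at top (384,355).
- Turquoise tile at side (355,401).
- Green tile at side (450,487).
- Cream bowl at top (365,222).

I take only the pale cylinders and the reddish tiles.

```bash
cat > h.py <<'E'
from cell import env
import cv2,numpy as np
from scipy.spatial.transform import Rotation as R
def K(c): 
    return 192/np.tan(np.radians(c["vertical_fov"]/2))
def pix2w(c,uv,z,T=None):
    "pixels -> world points on plane z; T= camera pose (wrist: tool pose @ hand_eye)"
    uv=np.atleast_2d(np.float64(uv)); f=K(c); d=uv-[c["cx"],c["cy"]]
    if "hand_eye" in c:
        r=np.linalg.norm(d,axis=1,keepdims=True)+1e-9; th=r/f
        ray=np.hstack([d/r*np.sin(th),np.cos(th)])
    else:
        T=c["world_from_camera"]; ray=np.hstack([d/f,np.ones((len(d),1))])
    ray=ray@T[:3,:3].T; o=T[:3,3]
    return (o+ray*((z-o[2])/ray[:,2:]))[:,:2]
def w2pix(c,P,T=None):
    P=np.atleast_2d(np.float64(P)); 
    if "hand_eye" not in c: T=c["world_from_camera"]
    q=(P-T[:3,3])@T[:3,:3]; f=K(c)
    if "hand_eye" in c:
        n=np.linalg.norm(q[:,:2],axis=1,keepdims=True); return q[:,:2]/n*np.arctan2(n,q[:,2:])*f+[c["cx"],c["cy"]]
    return q[:,:2]/q[:,2:]*f+[c["cx"],c["cy"]]
def shot(n):
    s=env.state(); c=env.read_camera(n); T=None
    if n=="wrist":
        T=np.eye(4);T[:3,:3]=R.from_euler("xyz",s["tcp_rot"]).as_matrix();T[:3,3]=s["eef_pos"];T=T@c["hand_eye"]
    return c,T
def crop(c,u0,v0,u1,v1,s,name):
    im=cv2.resize(c["frame"][v0:v1,u0:u1,::-1],None,fx=s,fy=s,interpolation=cv2.INTER_CUBIC); cv2.imwrite("pics/"+name,im); print(im.shape)
def delta(target,yaw,s=None):
    "tool-frame shift and turn (deg) to reach a target TCP & yaw (mod pi)"
    s=s or env.state(); Rm=R.from_euler("xyz",s["tcp_rot"]).as_matrix()
    Y=np.arctan2(Rm[1,0],Rm[0,0]); d=(yaw-Y+np.pi/2)%np.pi-np.pi/2
    return np.round(Rm.T@(np.array(target)-s["eef_pos"]),1), round(-np.degrees(d),1)
def rects(c,mask,z,T=None,amin=150):
    out=[]
    for k in cv2.findContours(mask.astype(np.uint8)*255,cv2.RETR_EXTERNAL,cv2.CHAIN_APPROX_NONE)[0]:
        if cv2.contourArea(k)<amin: continue
        w=pix2w(c,k[:,0,:],z,T).astype(np.float32); (x,y),(a,b),_=r=cv2.minAreaRect(w); p=cv2.boxPoints(r)
        e=max(p[1]-p[0],p[2]-p[1],key=np.linalg.norm); uv=k[:,0,:].mean(0).round()
        print("uv",uv,"xy",round(x,1),round(y,1),"size",round(max(a,b),1),round(min(a,b),1),"ang",round(np.degrees(np.arctan2(e[1],e[0]))%180,1)); out.append((x,y))
    return out
E
python3 - <<'E'
from h import *
c,T=shot("top"); crop(c,105,140,385,260,2.85,"topcrop.png")
hsv=cv2.cvtColor(c["frame"],cv2.COLOR_RGB2HSV); print([hsv[v,u].tolist() for u,v in [(228,172),(258,170),(197,218),(294,214),(150,160),(230,130),(331,184)]])
E
```

```text
(342, 798, 3)
[[15, 72, 159], [15, 65, 172], [14, 67, 167], [11, 111, 166], [9, 43, 161], [14, 58, 163], [17, 115, 158]]
```

View pics/topcrop.png

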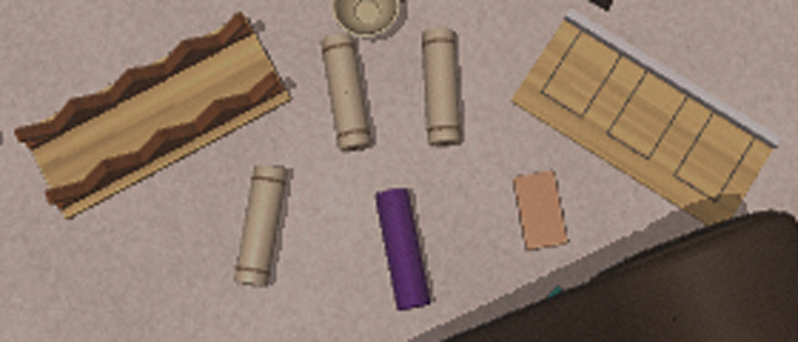

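The close crop confirms three pale rollers, the purple decoy at (404,248) and a reddish tile at (541,210). The rack is on the left and the board on the right, with its bays drawn. Next I get rough positions, then move to an overview pose.

Run:
```python
from h import *
c,T=shot("top")
f=lambda p:np.array(p)/2.85+[105,140]
for n,p,z in [("roller axis ends",[(338,40),(354,145),(438,34),(443,140),(270,170),(252,280),],28),("purple",[(394,190),(413,307)],28),("tile",[(515,176),(551,171),(567,242),(526,249)],12),
 ("rack base near edge",[(290,98),(67,216)],8),("board near L, ledge outer top ends",[(513,100)],6),("",[(572,10),(777,146)],24)]:
    print(n,pix2w(c,f(p),z).round().tolist())
c,T=shot("side"); print("tile2",pix2w(c,np.array([(442,410),(422,405),(388,428),(408,443)])*.64,12).round().tolist(), pix2w(c,np.array([(386,368),(430,361)])*.64,12).round())
print(delta((480,-60,400),0))
```

```text
roller axis ends [[657.0, 70.0], [526.0, 50.0], [664.0, -52.0], [532.0, -56.0], [497.0, 150.0], [367.0, 169.0]]
purple [[471.0, 3.0], [334.0, -19.0]]
tile [[490.0, -143.0], [495.0, -186.0], [409.0, -203.0], [401.0, -154.0]]
rack base near edge [[590.0, 130.0], [447.0, 396.0]]
board near L, ledge outer top ends [[585.0, -143.0]]
 [[694.0, -217.0], [521.0, -457.0]]
tile2 [[393.0, -310.0], [378.0, -277.0], [297.0, -275.0], [295.0, -323.0]] [[ 410. -155.]
 [ 485. -200.]]
(array([ 405.6, -361.5, -185.4]), np.float64(25.9))
```

>>> arm_command(
  targets=[
    [20,-20,-50,0,1],
    [55,-49,-62,0,1],
    [90,-80,-62,0,1],
    [115,-102,-62,0,1],
    [135,-120,-62,0,1],
  ],
)

```text
t: 0.8
eef_pos: [342.5, -393.4, 277.1]
tcp_rot: [3.141, -0.0, 0.453]
ft_force: [0.4, -0.6, 0.2]
opening: 1.001
grip_force: 0.0
```

>>> arm_command(
  targets=[
    [30,-27,-50,0,1],
    [60,-54,-62,0,1],
    [90,-80,-62,0,1],
    [115,-102,-62,0,1],
    [135,-120,-62,0,1],
  ],
)

```text
t: 1.3
eef_pos: [411.4, -226.6, 339.0]
tcp_rot: [3.141, -0.0, 0.453]
ft_force: [0.7, -0.4, -0.6]
opening: 1.0
grip_force: 0.0
```

>>> arm_command(
  targets=[
    [30,-27,-50,8,1],
    [60,-54,-62,16,1],
    [90,-80,-62,26,1],
    [135,-120,-62,26,1],
    [135,-120,-62,26,1],
  ],
)

```text
t: 1.8
eef_pos: [480.8, -58.3, 400.9]
tcp_rot: [-3.141, -0.001, -0.001]
ft_force: [-0.5, -0.8, -0.6]
opening: 0.999
grip_force: 0.0
```

Run:
```python
from h import *
s=env.state(); print(s["t"],s["eef_pos"],s["tcp_rot"],s["joints"].round(2))
c,T=shot("wrist"); crop(c,0,0,512,384,1.5625,"w1.png")
import pickle; pickle.dump((c,T),open("w1.pkl","wb"))
hsv=cv2.cvtColor(c["frame"],cv2.COLOR_RGB2HSV); np.save("pics/hsv.npy",hsv)
```

```text
1.8 [480.80853015 -58.34119872 400.90479218] [-3.14118030e+00 -8.32286657e-04 -1.39580608e-03] [-0.26  0.14  1.59  0.    1.42  1.31]
(600, 800, 3)
```

View pics/w1.png

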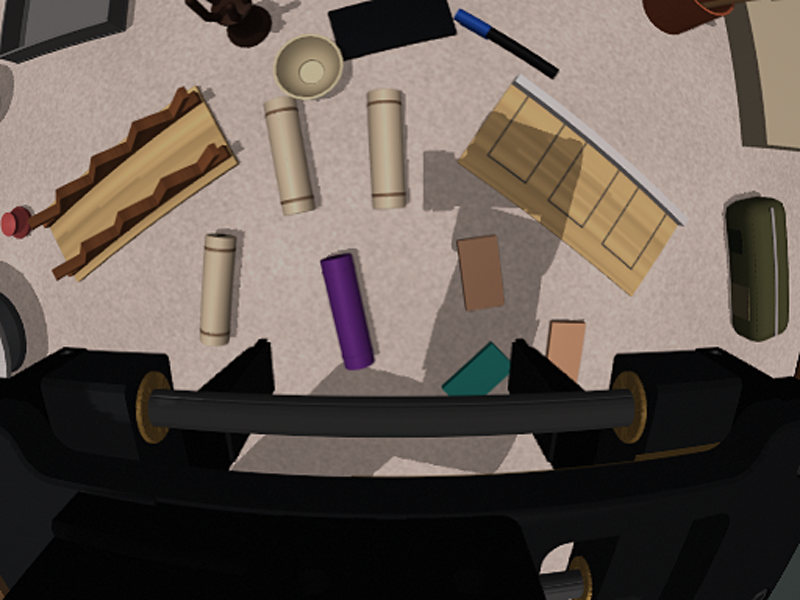

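Wrist overview (800×600):
- Rollers at (290,155), (386,148) and (218,290), with the purple decoy at (347,310).
- Reddish tiles at (481,272) and (566,348), with the turquoise one at (478,370).
- Rack from (30,220) to (238,160), and board from (458,158) to (683,222).

I'll zoom in on the two fixtures.

Run:
```python
from h import *; import pickle
c,T=pickle.load(open("w1.pkl","rb")); im=c["frame"][:,:,::-1]
a=cv2.resize(im[50:186,24:158],None,fx=3,fy=4/4*3,interpolation=cv2.INTER_CUBIC)
b=cv2.resize(im[44:194,288:442],None,fx=2.55,fy=2.55,interpolation=cv2.INTER_CUBIC)
o=np.zeros((410,800,3),np.uint8); o[:a.shape[0],:a.shape[1]]=a; o[:b.shape[0],405:405+b.shape[1]]=b[:, :395]; cv2.imwrite("pics/fix.png",o); print(a.shape,b.shape)
hsv=cv2.cvtColor(c["frame"],cv2.COLOR_RGB2HSV).astype(int)
ct,_=shot("top"); cv2.imwrite("pics/top1.png",cv2.resize(ct["frame"][:,:,::-1],(640,480)))
```

```text
(408, 402, 3) (382, 393, 3)
```

View pics/fix.png

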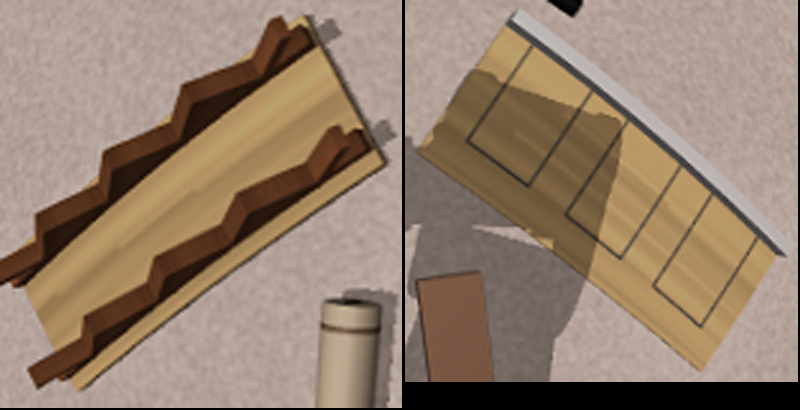

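View pics/top1.png

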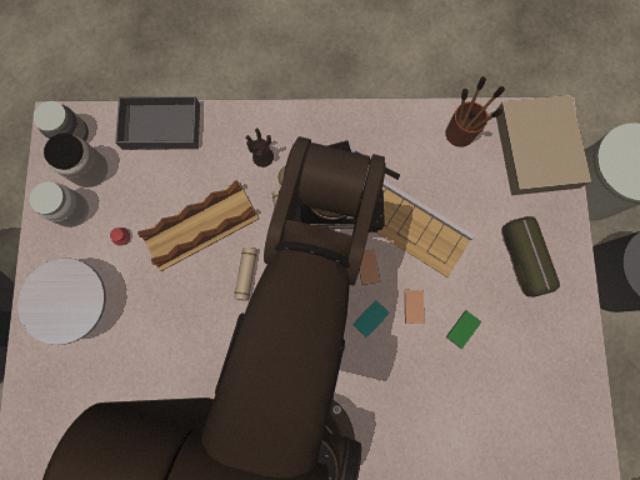

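The top view shows exactly three rollers and two reddish tiles, with nothing else hiding on the right. I fit both fixture poses from corner points and overlay the models.

```bash
cat > fit.py <<'E'
from h import *; import pickle
from scipy.optimize import least_squares
c,T=pickle.load(open("w1.pkl","rb"))
fa=lambda p:np.array(p)/3+[24,50]; fb=lambda p:(np.array(p)-[405,0])/2.55+[288,44]
def place(p,L):
    L=np.float64(L); C,S=np.cos(p[2]),np.sin(p[2]); return np.c_[L[:,:2]@[[C,S],[-S,C]]+p[:2],L[:,2]]
def fit(L,uv,p0):
    r=least_squares(lambda p:(w2pix(c,place(p,L),T)-uv).ravel(),p0,x_scale=[10,10,.1]); print(r.x.round(3),"res px",np.abs(r.fun).round(1)); return r.x
# board: yaw so +x to ledge
Lb=[(-123,150,6),(-123,-150,6)]+[(None,y,6) for y in (124,66,29,-29,-66,-124)]
uvb=fb([(418,150),(702,370),(468,142),(530,186),(567,215),(621,258),(653,286),(702,325)])
def fb_(q):
    L=[(a if a is not None else q[3],y,z) for a,y,z in Lb]; return (w2pix(c,place(q,L),T)-uvb).ravel()
r=least_squares(fb_,[650,-300,-.62-0,-100],x_scale=[10,10,.1,10]); print("board",r.x.round(3),np.abs(r.fun).round(1)); B=r.x[:3]
La=[(-62,-153,10),(-62,153,10),(62,-153,10)]
A=fit(La,fa([(383,159),(82,388),(308,18)]),[560,260,.5])
A2=fit([(-50,y,61) for y in(148,74,0,-74,-148)][:0]+La,fa([(383,159),(82,388),(308,18)]),A)
np.save("AB.npy",[A,B])
im=cv2.resize(c["frame"][:,:,::-1],None,fx=3,fy=3,interpolation=cv2.INTER_CUBIC)
def pl(L,p,col):
    q=(w2pix(c,place(p,L),T)*3).astype(int); cv2.polylines(im,[q[:,None]],False,col,1)
for x in(-50,-34,34,50): pl([(x,y,z) for y,z in zip((148,111,74,37,0,-37,-74,-111,-148),(61,24)*4+(61,))],A,(0,255,0))
for y in(95,0,-95): pl([(-90,y-25,6),(0,y-25,6),(0,y+25,6),(-90,y+25,6),(-90,y-25,6)],B,(0,0,255))
pl([(0,150,24),(0,-150,24),(12,-150,24),(12,150,24)],B,(255,0,0))
o=np.zeros((408,800,3),np.uint8);o[:,:398]=im[150:558,72:470];o[:,402:]=cv2.resize(im[132:582,864:1302],(398,408));cv2.imwrite("pics/ov.png",o)
hsv=cv2.cvtColor(c["frame"],cv2.COLOR_RGB2HSV).astype(int)
h,s,v=hsv[...,0],hsv[...,1],hsv[...,2]
print("tiles");
E
python3 fit.py
python3 - <<'E'
from h import *; import pickle
c,T=pickle.load(open("w1.pkl","rb")); hsv=cv2.cvtColor(c["frame"],cv2.COLOR_RGB2HSV)
for u,v in [(186,99),(247,95),(140,185),(307,174),(362,215),(170,130),(215,140)]: print((u,v),hsv[v,u])
f=lambda p:np.array(p)/1.5625
for p in [[(281,102),(300,211)],[(384,93),(389,206)],[(220,238),(214,341)]]:
    w=pix2w(c,f(p),27,T); d=w[0]-w[1]; print("roller",w.mean(0).round(1),np.linalg.norm(d).round(),np.degrees(np.arctan2(d[1],d[0])).round(1))
w=pix2w(c,f([(457,238),(496,235),(504,305),(464,311)]),12,T); print(w.round(),w.mean(0))
E
```

```text
board [ 6.05614e+02 -3.34796e+02 -5.87000e-01 -9.50450e+01] [0.4 0.4 0.3 0.  0.  0.4 0.3 0.  0.3 0.2 0.  0.1 0.3 0.3 0.4 0.3]
[5.70775e+02 2.91186e+02 4.97000e-01] res px [1.5 1.3 1.6 1.3 0.7 2.5]
[5.70775e+02 2.91186e+02 4.97000e-01] res px [1.5 1.3 1.6 1.3 0.7 2.5]
tiles
(186, 99) [ 16  63 178]
(247, 95) [ 21  47 188]
(140, 185) [ 16  64 167]
(307, 174) [ 11 112 121]
(362, 215) [ 12 113 174]
(170, 130) [ 10  37 184]
(215, 140) [ 10  38 182]
roller [593.1  58.4] 134.0 9.5
roller [598.4 -54.8] 134.0 2.4
roller [431.2 160.1] 134.0 -8.6
[[ 493. -140.]
 [ 497. -189.]
 [ 409. -203.]
 [ 401. -151.]] [ 449.76431618 -170.72959865]
```

View pics/ov.png

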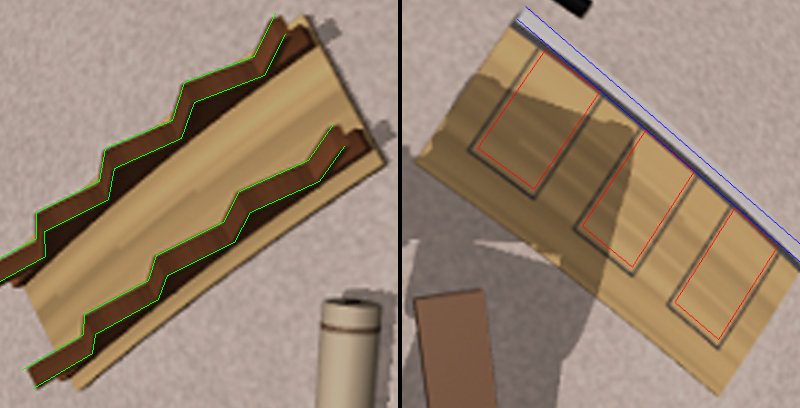

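The overlays match both fixtures. Rack is at (570.8, 291.2) with yaw 28.5°, and the board is at (605.6, −334.8) with yaw −33.6°. First I go for the roller at (431,160).

```bash
cat > d.py <<'E'
import sys; from h import *
x,y,z,a=map(float,sys.argv[1:5]); print(*delta((x,y,z),np.radians(a)))
E
python3 d.py 431 160 110 -8.6
python3 - <<'E'
import numpy as np
A,B=np.load("AB.npy")
for y in(-111,-37,37,111): print((A[:2]+y*np.array([-np.sin(A[2]),np.cos(A[2])])).round(1))
for y in(-95,0,95): print((B[:2]+[-45*np.cos(B[2])-y*np.sin(B[2]),-45*np.sin(B[2])+y*np.cos(B[2])]).round(1))
E
```

```text
[ -49.2 -219.7  290.6] 8.7
[623.7 193.6]
[588.4 258.7]
[553.1 323.7]
[517.8 388.7]
[ 515.6 -389. ]
[ 568.1 -309.9]
[ 620.7 -230.8]
```

>>> arm_command(
  targets=[
    [-6,-30,38,2,1],
    [-12,-60,76,4,1],
    [-19,-90,115,6,1],
    [-25,-115,150,8.7,1],
    [-30,-140,185,8.7,1],
  ],
)

```text
t: 2.4
eef_pos: [449.8, 78.5, 214.5]
tcp_rot: [3.141, -0.001, -0.156]
ft_force: [0.9, -0.1, -0.3]
opening: 0.997
grip_force: 0.0
```

```bash
python3 d.py 431 160 100 -8.6
```

```text
[-31.3 -77.6 114.5] -0.3
```

>>> arm_command(
  targets=[
    [-12,-30,30,0,1],
    [-31,-78,30,0,1],
    [-31,-78,75,0,1],
    [-31,-78,115,0,1],
    [-31,-78,115,0,1],
  ],
)

```text
t: 2.9
eef_pos: [429.7, 159.3, 97.4]
tcp_rot: [3.139, 0.007, -0.154]
ft_force: [-0.6, -0.8, 0.3]
opening: 0.998
grip_force: 0.0
```

Run:
```python
from h import *
print(delta((431,160,4),np.radians(-8.6)))
c,T=shot("wrist"); crop(c,0,0,512,384,1.3,"w2.png")
```

```text
(array([ 1.8, -1.1, 93.3]), np.float64(-0.2))
(499, 666, 3)
```

View pics/w2.png

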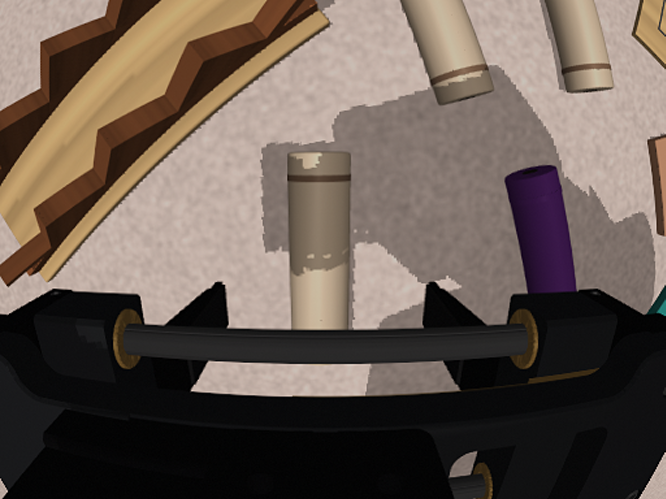

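The roller sits centred between the fingers (roller x≈319, fingers at 225 and 430). Descending and gripping.

>>> arm_command(
  targets=[
    [1,-1,45,0,1],
    [2,-1,75,0,1],
    [2,-1,92,0,1],
    [2,-1,92,0,0.3],
    [2,-1,92,0,0.3],
  ],
)

```text
t: 3.45
eef_pos: [435.0, 160.6, 10.2]
tcp_rot: [-3.141, -0.002, -0.155]
ft_force: [0.2, -0.2, 0.4]
opening: 0.884
grip_force: 0.0
```

>>> arm_command(
  targets=[
    [0,0,0,0,0.3],
    [0,0,0,0,0.3],
    [0,0,0,0,0.3],
    [0,0,0,0,0.3],
    [0,0,0,0,0.3],
  ],
)

```text
t: 3.95
eef_pos: [433.9, 161.0, 8.8]
tcp_rot: [-3.142, -0.0, -0.154]
ft_force: [0.0, -0.3, 0.0]
opening: 0.465
grip_force: 0.0
```

```bash
python3 - <<'E'
from h import *
c,T=shot("wrist"); w=pix2w(c,[(319/1.3,153/1.3)],30,T)
E
python3 d.py 517.8 388.7 120 28.5
```

```text
[  48.  -237.8 -111.2] -37.3
```

>>> arm_command(
  targets=[
    [0,0,5,0,0.47],
    [0,0,5,0,0.47],
    [0,0,5,0,0.3],
    [0,0,5,0,0.3],
    [0,0,5,0,0.3],
  ],
)

```text
t: 4.5
eef_pos: [433.7, 160.9, 3.5]
tcp_rot: [3.141, 0.0, -0.154]
ft_force: [-0.4, -0.2, -3.3]
opening: 0.416
grip_force: 30.0
```

>>> arm_command(
  targets=[
    [0,0,0,0,0.3],
    [0,0,0,0,0.3],
    [0,0,-25,0,0.3],
    [0,0,-60,0,0.3],
    [0,0,-60,0,0.3],
  ],
)

```text
t: 5.0
eef_pos: [435.2, 161.3, 66.5]
tcp_rot: [-3.14, -0.005, -0.154]
ft_force: [-0.3, 0.3, -3.0]
opening: 0.417
grip_force: 30.0
```

```bash
python3 d.py 517.8 388.7 120 28.5
python3 - <<'E'
from h import *
print(env.state()["eef_pos"],env.state()["grip_force"],env.state()["joints"].round(2))
c,T=shot("wrist"); crop(c,0,0,512,384,1.3,"w3.png")
for z in (25,30): print(1)
E
```

```text
[  47.1 -237.4  -52.8] -37.3
[435.15394122 161.32272439  66.51123887] 29.998976290225983 [ 0.21  0.5   2.1  -0.    0.54  1.94]
(499, 666, 3)
1
1
```

View pics/w3.png

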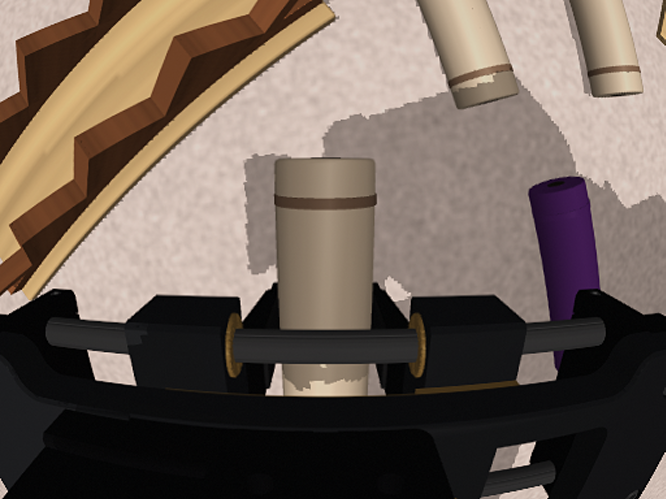

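The roller is gripped and lifted, with its far rim at (325,160). Now I compute its offset along the tool x axis.

```bash
cat >> h.py <<'E'
def pix2tool(c,uv,ztool):
    return pix2w(c,uv,ztool,np.array(c["hand_eye"]))
E
python3 - <<'E'
from h import *
c,T=shot("wrist")
print(pix2tool(c,[(325/1.3,160/1.3),(276/1.3,165/1.3),(375/1.3,165/1.3)],-36.5), pix2tool(c,[(325/1.3,160/1.3)],-30))
E
```

```text
[[ 67.02274982   0.92221183]
 [ 65.45697234 -16.00776065]
 [ 65.45534532  18.20445831]] [[67.01285003  0.92782672]]
```

>>> arm_command(
  targets=[
    [0,0,-50,0,0.3],
    [8,-40,-54,-8,0.3],
    [18,-88,-54,-16,0.3],
    [28,-136,-54,-24,0.3],
    [38,-184,-54,-32,0.3],
  ],
)

```text
t: 5.6
eef_pos: [499.5, 338.6, 116.0]
tcp_rot: [3.141, 0.002, 0.41]
ft_force: [0.9, 0.3, -2.0]
opening: 0.415
grip_force: 30.0
```

```bash
python3 d.py 520.4 390.1 110 28.5
```

```text
[ 39.7 -38.9   5.9] -5.0
```

>>> arm_command(
  targets=[
    [20,-19,5,-3,0.3],
    [40,-39,6,-5,0.3],
    [40,-39,6,-5,0.3],
    [40,-39,6,-5,0.3],
    [40,-39,6,-5,0.3],
  ],
)

```text
t: 6.1
eef_pos: [520.4, 387.5, 110.6]
tcp_rot: [3.141, 0.002, 0.491]
ft_force: [-0.8, 0.0, -3.7]
opening: 0.415
grip_force: 30.0
```

```bash
python3 d.py 520.4 390.1 35.5 28.5
python3 - <<'E'
from h import *
A,B=np.load("AB.npy"); s=env.state(); c,T=shot("wrist")
from fit import place
im=c["frame"][:,:,::-1].copy()
im=cv2.resize(im,None,fx=1.5,fy=1.5)
for x in(-50,-34,34,50):
    q=(w2pix(c,place(A,[(x,y,z) for y,z in zip((148,111,74,37,0,-37,-74,-111,-148),(61,24)*4+(61,))]),T)*1.5).astype(int); cv2.polylines(im,[q[:,None]],False,(0,255,0),1)
cv2.imwrite("pics/w4.png",im)
E
```

```text
[ 1.4 -2.3 75.1] -0.4
board [ 6.05614e+02 -3.34796e+02 -5.87000e-01 -9.50450e+01] [0.4 0.4 0.3 0.  0.  0.4 0.3 0.  0.3 0.2 0.  0.1 0.3 0.3 0.4 0.3]
[5.70775e+02 2.91186e+02 4.97000e-01] res px [1.5 1.3 1.6 1.3 0.7 2.5]
[5.70775e+02 2.91186e+02 4.97000e-01] res px [1.5 1.3 1.6 1.3 0.7 2.5]
tiles
```

View pics/w4.png

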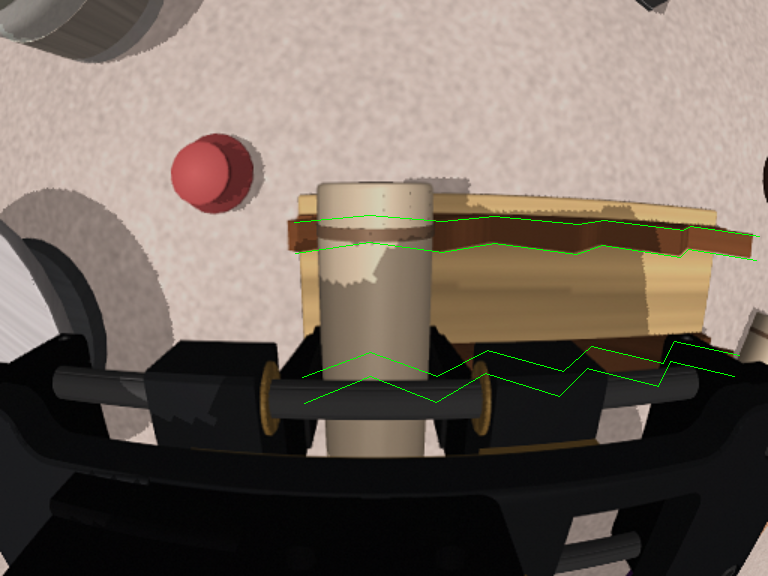

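The roller is above notch 3. The model lines look a few mm too far right: the rail's left end is at 289 against 295 modelled, and the right end at 752 against 760. I refit the rack from the base corners (300,195) and (716,210).

```bash
python3 - <<'E' 2>&1 | grep -v -e tiles -e res -e board
from h import *; from fit import place
from scipy.optimize import least_squares
A,B=np.load("AB.npy"); c,T=shot("wrist")
uv=np.array([(300,195),(716,210)])/1.5
w=pix2w(c,uv,10,T); d=w[0]-w[1]; print("base far corners",w.round(1),"len",np.linalg.norm(d).round(1)); 
print("model",place(A,[(62,153,10),(62,-153,10)])[:,:2].round(1)); yaw=np.arctan2(-d[0],d[1]); print("yaw",yaw)
e=np.array([np.cos(yaw),np.sin(yaw)]); A2=np.r_[w.mean(0)-62*e,yaw]; print("A2",A2.round(3))
for z in(50,61):
  w=pix2w(c,np.array([(289,222),(752,236)])/1.5,z,T); d=w[0]-w[1]; print(z,"rail",w.round(1),np.linalg.norm(d),np.arctan2(-d[0],d[1]), (w.mean(0)-50*e).round(1))
g=cv2.cvtColor(c["frame"],cv2.COLOR_RGB2GRAY)
E
```

```text
base far corners [[552.6 455.7]
 [698.2 189.4]] len 303.5
model [[552.3 455.2]
 [698.3 186.3]]
yaw 0.5003790932191485
A2 [5.71034e+02 2.92794e+02 5.00000e-01]
50 rail [[541.3 449. ]
 [687.1 180.5]] 305.5803379980178 0.4972302461683136 [570.3 290.8]
61 rail [[543.2 447.6]
 [682.  191.8]] 291.05760100594307 0.4972302461683137 [568.7 295.7]
```

The rail ends agree with the original fit to within 2 mm, so I keep it. Descending.

>>> arm_command(
  targets=[
    [1,-2,25,0,0.3],
    [1,-2,45,0,0.3],
    [1,-2,58,0,0.3],
    [1,-2,64,0,0.3],
    [1,-2,67,0,0.3],
  ],
)

```text
t: 6.7
eef_pos: [521.0, 390.6, 44.5]
tcp_rot: [3.141, 0.0, 0.492]
ft_force: [-0.4, 0.9, -1.8]
opening: 0.416
grip_force: 30.0
```

>>> arm_command(
  targets=[
    [0,0,2,0,0.3],
    [0,0,4,0,0.3],
    [0,0,6,0,0.3],
    [0,0,8,0,0.3],
    [0,0,8,0,0.3],
  ],
)

```text
t: 7.2
eef_pos: [521.0, 391.3, 37.7]
tcp_rot: [-3.141, -0.001, 0.492]
ft_force: [-2.6, 1.2, 5.5]
opening: 0.411
grip_force: 30.0
```

>>> arm_command(
  targets=[
    [0,0,1,0,0.3],
    [0,0,2,0,0.3],
    [0,0,2,0,0.3],
    [0,0,2,0,0.3],
    [0,0,2,0,0.3],
  ],
)

```text
t: 7.7
eef_pos: [521.0, 391.9, 37.1]
tcp_rot: [-3.141, -0.003, 0.492]
ft_force: [-6.7, 2.5, 17.2]
opening: 0.413
grip_force: 30.0
```

>>> arm_command(
  targets=[
    [0,-1,0,0,0.3],
    [0,-1.5,0,0,0.3],
    [0,-1.5,0,0,0.3],
    [0,-1.5,0,0,0.3],
    [0,-1.5,0,0,0.3],
  ],
)

```text
t: 8.2
eef_pos: [520.7, 392.9, 36.2]
tcp_rot: [-3.141, -0.003, 0.492]
ft_force: [-2.5, 0.9, 7.2]
opening: 0.418
grip_force: 30.0
```

>>> arm_command(
  targets=[
    [0,-1,0,0,0.3],
    [0,-1,0,0,0.3],
    [0,-1,0.5,0,0.3],
    [0,-1,0.5,0,0.3],
    [0,-1,0.5,0,0.3],
  ],
)

```text
t: 8.7
eef_pos: [520.5, 393.4, 35.6]
tcp_rot: [3.142, -0.003, 0.492]
ft_force: [-0.3, -1.0, 11.0]
opening: 0.415
grip_force: 30.0
```

Settled: lateral force is about zero with 11 N of support. Release gently, then lift.

>>> arm_command(
  targets=[
    [0,0,0,0,0.6],
    [0,0,0,0,0.6],
    [0,0,0,0,0.6],
    [0,0,0,0,0.6],
    [0,0,0,0,0.6],
  ],
)

```text
t: 9.2
eef_pos: [519.6, 393.0, 33.9]
tcp_rot: [3.141, 0.0, 0.492]
ft_force: [-0.4, -0.8, -1.0]
opening: 0.601
grip_force: 0.0
```

>>> arm_command(
  targets=[
    [0,0,-20,0,0.6],
    [0,0,-50,0,0.6],
    [0,0,-90,0,0.6],
    [0,0,-130,0,0.8],
    [0,0,-130,0,1],
  ],
)

```text
t: 9.7
eef_pos: [521.5, 394.2, 169.6]
tcp_rot: [-3.141, -0.009, 0.492]
ft_force: [-0.1, 0.3, -0.9]
opening: 0.721
grip_force: 0.0
```

```bash
python3 d.py 593.1 58.4 165 9.5
python3 - <<'E'
from h import *
c,T=shot("top"); crop(c,100,130,350,250,2.6,"t2.png")
f=lambda p:np.array(p)/2.85+[105,140]
E
```

```text
[-95.5 329.8   3.7] 18.7
(312, 650, 3)
```

>>> arm_command(
  targets=[
    [-12,40,0,0,1],
    [-25,85,0,4,1],
    [-38,130,0,8,1],
    [-51,177,2,14,1],
    [-64,222,2,18.7,1],
  ],
)

```text
t: 10.25
eef_pos: [567.7, 165.1, 160.6]
tcp_rot: [3.141, 0.002, 0.162]
ft_force: [0.8, 1.0, -0.9]
opening: 0.997
grip_force: 0.0
```

>>> arm_command(
  targets=[
    [0,40,0,0,1],
    [3,80,0,0,1],
    [5,112,20,0,1],
    [5,112,50,0,1],
    [5,112,50,0,1],
  ],
)

```text
t: 10.75
eef_pos: [589.4, 56.5, 108.0]
tcp_rot: [-3.14, 0.007, 0.164]
ft_force: [-0.5, 0.6, -0.5]
opening: 0.997
grip_force: 0.0
```

```bash
python3 d.py 593.1 58.4 4 9.5;  python3 - <<'E'
from h import *
print(env.state()["eef_pos"]);c,T=shot("wrist"); 
m=c["frame"].astype(int); crop(c,150,60,400,300,2,"w5.png")
E
```

```text
[  4.7  -1.2 104. ] -0.1
[589.43334049  56.46297892 108.00929634]
(480, 500, 3)
```

View pics/w5.png

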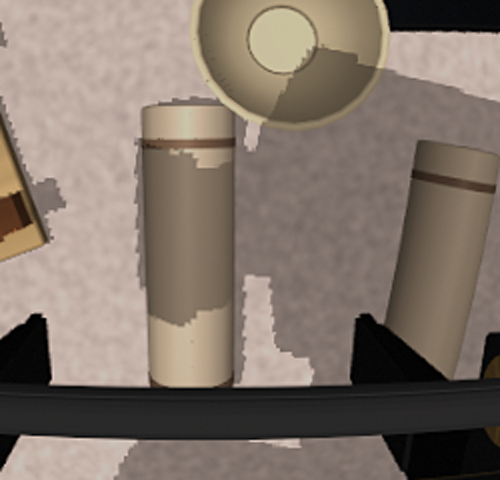

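The roller lies between the fingers (axis at crop x≈190) with its far rim at crop y≈104. The bowl at (290,40) is clear of the fingers.

Run:
```python
from h import *
c,T=shot("wrist"); w=pix2w(c,[(245,113)],36,T)[0]; s=env.state(); a=np.radians(9.4)
p=w-70*np.array([np.cos(a),np.sin(a)]); print(w,p,delta((p[0],p[1],4),a))
```

```text
[663.27620113  72.61274905] [594.21614981  61.17993169] (array([  3.8,  -2.9, 107.6]), np.float64(0.1))
```

>>> arm_command(
  targets=[
    [4,-3,40,0,1],
    [4,-3,75,0,1],
    [4,-3,98,0,1],
    [4,-3,106,0,0.5],
    [4,-3,106,0,0.5],
  ],
)

```text
t: 11.35
eef_pos: [595.1, 61.7, 6.3]
tcp_rot: [3.142, 0.0, 0.167]
ft_force: [0.3, 0.9, 0.4]
opening: 0.883
grip_force: 0.0
```

>>> arm_command(
  targets=[
    [0,0,0,0,0.5],
    [0,0,0,0,0.5],
    [0,0,0,0,0.5],
    [0,0,0,0,0.5],
    [0,0,0,0,0.5],
  ],
)

```text
t: 11.85
eef_pos: [595.2, 61.0, 6.5]
tcp_rot: [3.141, -0.001, 0.165]
ft_force: [0.1, 0.5, 0.3]
opening: 0.516
grip_force: 0.0
```

>>> arm_command(
  targets=[
    [0,0,3,0,0.5],
    [0,0,3,0,0.3],
    [0,0,3,0,0.3],
    [0,0,3,0,0.3],
    [0,0,3,0,0.3],
  ],
)

```text
t: 12.35
eef_pos: [594.8, 61.1, 2.9]
tcp_rot: [-3.142, 0.001, 0.166]
ft_force: [-0.1, 0.4, -0.8]
opening: 0.412
grip_force: 30.0
```

>>> arm_command(
  targets=[
    [0,0,0,0,0.3],
    [0,0,-20,0,0.3],
    [0,0,-60,0,0.3],
    [0,0,-110,0,0.3],
    [0,0,-110,0,0.3],
  ],
)

```text
t: 12.85
eef_pos: [597.7, 61.0, 118.9]
tcp_rot: [3.14, -0.009, 0.166]
ft_force: [0.9, 0.2, -3.3]
opening: 0.418
grip_force: 30.0
```

Run:
```python
from h import *
c,T=shot("wrist"); g=cv2.cvtColor(c["frame"],cv2.COLOR_RGB2HSV)
print([ (v,c["frame"][v,250].tolist()) for v in range(100,150,3)])
```

```text
[(100, [216, 196, 180]), (103, [214, 194, 186]), (106, [212, 193, 184]), (109, [211, 192, 182]), (112, [208, 190, 180]), (115, [204, 186, 177]), (118, [139, 123, 113]), (121, [225, 213, 186]), (124, [218, 213, 188]), (127, [202, 194, 169]), (130, [186, 175, 151]), (133, [162, 144, 123]), (136, [160, 141, 121]), (139, [162, 144, 124]), (142, [161, 143, 123]), (145, [162, 143, 123]), (148, [163, 146, 124])]
```

```bash
python3 d.py 552.6 326.7 115 28.5
```

```text
[   0.6 -269.3    0.6] -19.0
```

>>> arm_command(
  targets=[
    [0,-40,0,-3,0.3],
    [0,-85,0,-7,0.3],
    [0,-130,0,-12,0.3],
    [0,-178,0,-16,0.3],
    [1,-220,0,-19,0.3],
  ],
)

```text
t: 13.4
eef_pos: [558.4, 280.0, 111.3]
tcp_rot: [-3.141, 0.002, 0.5]
ft_force: [1.0, 0.1, -2.4]
opening: 0.412
grip_force: 30.0
```

>>> arm_command(
  targets=[
    [15,-30,0,0,0.3],
    [17,-46,0,0,0.3],
    [17,-46,0,0,0.3],
    [17,-46,0,0,0.3],
    [17,-46,0,0,0.3],
  ],
)

```text
t: 13.9
eef_pos: [552.9, 325.3, 112.7]
tcp_rot: [3.141, 0.001, 0.496]
ft_force: [-0.0, -0.2, -1.3]
opening: 0.416
grip_force: 30.0
```

```bash
python3 d.py 552.6 326.7 35 28.5
python3 - <<'E'
from h import *
print(env.state()["eef_pos"]); c,T=shot("wrist"); crop(c,100,60,512,300,1.9,"w6.png")
E
```

```text
[ 0.4 -1.4 77.7] -0.1
[552.92912123 325.34485069 112.66347761]
(456, 783, 3)
```

View pics/w6.png

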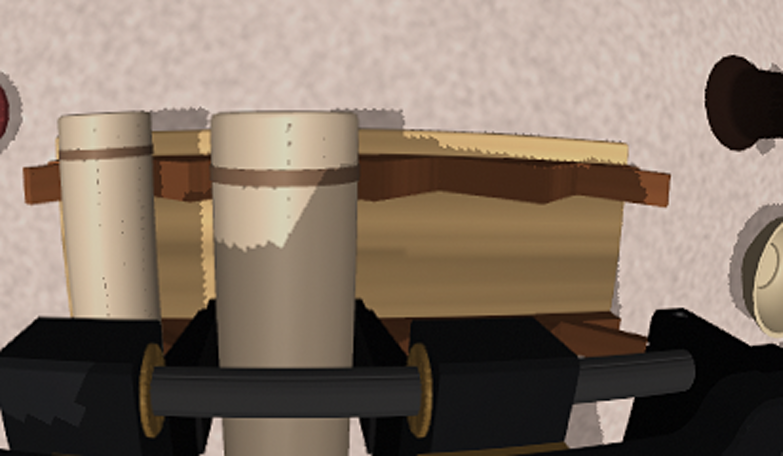

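Roller 1 lies parallel and seated in notch 3 at (107,200), and the held roller is above notch 2. Lowering it.

>>> arm_command(
  targets=[
    [0,-1,30,0,0.3],
    [0,-1,50,0,0.3],
    [0,-1,62,0,0.3],
    [0,-1,68,0,0.3],
    [0,-1,70,0,0.3],
  ],
)

```text
t: 14.45
eef_pos: [552.5, 327.3, 42.9]
tcp_rot: [3.142, 0.0, 0.497]
ft_force: [-0.3, 0.2, -2.0]
opening: 0.417
grip_force: 30.0
```

>>> arm_command(
  targets=[
    [0,0,2,0,0.3],
    [0,0,4,0,0.3],
    [0,0,6,0,0.3],
    [0,0,7,0,0.3],
    [0,0,7,0,0.3],
  ],
)

```text
t: 14.95
eef_pos: [552.3, 327.7, 36.2]
tcp_rot: [3.141, -0.0, 0.497]
ft_force: [0.1, 0.0, -1.2]
opening: 0.415
grip_force: 30.0
```

>>> arm_command(
  targets=[
    [0,0,1,0,0.3],
    [0,0,2,0,0.3],
    [0,0,2,0,0.3],
    [0,0,2,0,0.3],
    [0,0,2,0,0.3],
  ],
)

```text
t: 15.45
eef_pos: [552.8, 327.4, 35.5]
tcp_rot: [3.141, -0.001, 0.497]
ft_force: [-1.4, -5.4, 10.2]
opening: 0.413
grip_force: 30.0
```

>>> arm_command(
  targets=[
    [0,0.8,0,0,0.3],
    [0,0.8,0,0,0.3],
    [0,0.8,0.4,0,0.3],
    [0,0.8,0.4,0,0.3],
    [0,0.8,0.4,0,0.3],
  ],
)

```text
t: 15.95
eef_pos: [553.2, 327.1, 35.1]
tcp_rot: [3.141, -0.002, 0.497]
ft_force: [-1.9, -2.5, 10.8]
opening: 0.414
grip_force: 30.0
```

Seated: z is 35.1 against 34.9 expected, with 11 N of support. Release, lift and go to the next roller at about (598,−55), yaw 2.4°.

>>> arm_command(
  targets=[
    [0,0,0,0,0.56],
    [0,0,0,0,0.56],
    [0,0,0,0,0.56],
    [0,0,0,0,0.56],
    [0,0,0,0,0.56],
  ],
)

```text
t: 16.45
eef_pos: [552.6, 327.0, 33.5]
tcp_rot: [3.142, 0.0, 0.497]
ft_force: [-0.8, -0.4, -0.0]
opening: 0.559
grip_force: 0.0
```

>>> arm_command(
  targets=[
    [0,0,-20,0,0.56],
    [0,0,-50,0,0.56],
    [0,0,-90,0,0.56],
    [0,0,-120,0,0.8],
    [0,0,-120,0,1],
  ],
)

```text
t: 16.95
eef_pos: [554.1, 327.7, 158.0]
tcp_rot: [3.141, -0.007, 0.497]
ft_force: [0.3, 1.2, 0.4]
opening: 0.676
grip_force: 0.0
```

```bash
python3 d.py 596 -54.8 155 2.4
```

```text
[-145.7  356.2    2.2] 26.1
```

>>> arm_command(
  targets=[
    [-17,42,0,5,1],
    [-35,86,0,10,1],
    [-53,130,0,16,1],
    [-71,174,2,21,1],
    [-90,220,2,26.1,1],
  ],
)

```text
t: 17.45
eef_pos: [578.0, 89.0, 150.7]
tcp_rot: [3.142, 0.001, 0.038]
ft_force: [1.2, -0.3, 0.6]
opening: 0.995
grip_force: 0.0
```

```bash
python3 d.py 596 -54.8 110 2.4
```

```text
[ 12.5 144.4  40.7] -0.2
```

>>> arm_command(
  targets=[
    [3,40,0,0,1],
    [7,85,0,0,1],
    [10,125,0,0,1],
    [12.5,144.5,20,0,1],
    [12.5,144.5,41,0,1],
  ],
)

```text
t: 17.95
eef_pos: [597.3, -56.1, 109.8]
tcp_rot: [3.141, -0.001, 0.038]
ft_force: [-0.7, 0.1, -1.3]
opening: 0.997
grip_force: 0.0
```

Run:
```python
from h import *
env.read_camera("top"); c,T=shot("wrist"); f=c["frame"].astype(int); np.save("w7.npy",f)
# roller vs table: yellowness r-b
y=f[...,0]-f[...,2]
sat=cv2.cvtColor(c["frame"],cv2.COLOR_RGB2HSV)
for v in (130,160,190): print(v,[int(u) for u in np.where((sat[v,:,0]>=13)&(sat[v,:,1]>45))[0] if 150<u<350][::6])
for v in range(95,140,3): print(v,f[v,246].tolist(),end=" ")
s=env.state();print(s["eef_pos"],s["tcp_rot"])
```

```text
130 [225, 231, 237, 243, 253, 259, 265, 271]
160 [226, 232, 238, 244, 250, 256, 262, 268]
190 [227, 233, 239, 245, 251, 257, 263, 269]
95 [186, 168, 159] 98 [185, 167, 158] 101 [194, 178, 168] 104 [188, 170, 161] 107 [182, 165, 156] 110 [116, 103, 98] 113 [123, 110, 104] 116 [195, 179, 152] 119 [194, 185, 159] 122 [194, 185, 159] 125 [194, 184, 160] 128 [194, 185, 160] 131 [193, 183, 158] 134 [131, 102, 81] 137 [146, 127, 106] [595.39616547 -53.67400822 107.68624138] [-3.14036368  0.00513682  0.04024958]
```

>>> arm_command(
  targets=[
    [2,0,40,0,1],
    [2,0,75,0,1],
    [2,0,95,0,1],
    [2,0,104,0,0.5],
    [2,0,104,0,0.5],
  ],
)

```text
t: 18.55
eef_pos: [598.8, -52.7, 6.3]
tcp_rot: [-3.141, 0.001, 0.042]
ft_force: [-0.5, -0.3, 0.3]
opening: 0.883
grip_force: 0.0
```

>>> arm_command(
  targets=[
    [0,0,0,0,0.5],
    [0,0,0,0,0.5],
    [0,0,0,0,0.5],
    [0,0,0,0,0.5],
    [0,0,0,0,0.5],
  ],
)

```text
t: 19.05
eef_pos: [599.1, -53.2, 7.1]
tcp_rot: [3.141, -0.001, 0.042]
ft_force: [0.3, 0.4, -0.1]
opening: 0.516
grip_force: 0.0
```

>>> arm_command(
  targets=[
    [0,0,3.5,0,0.5],
    [0,0,3.5,0,0.3],
    [0,0,3.5,0,0.3],
    [0,0,3.5,0,0.3],
    [0,0,3.5,0,0.3],
  ],
)

```text
t: 19.55
eef_pos: [598.8, -53.1, 3.1]
tcp_rot: [-3.142, 0.0, 0.042]
ft_force: [-0.1, -0.4, -1.8]
opening: 0.417
grip_force: 30.0
```

>>> arm_command(
  targets=[
    [0,0,0,0,0.3],
    [0,0,-20,0,0.3],
    [0,0,-60,0,0.3],
    [0,0,-110,0,0.3],
    [0,0,-110,0,0.3],
  ],
)

```text
t: 20.05
eef_pos: [601.6, -53.5, 119.1]
tcp_rot: [3.139, -0.009, 0.042]
ft_force: [0.7, 0.0, -1.7]
opening: 0.412
grip_force: 30.0
```

```bash
python3 - <<'E'
from h import *
c,T=shot("wrist"); f=c["frame"]
print([ (v,f[v,250].tolist()) for v in range(108,136,2)])
for v in (117,119,121,123): print(v,pix2tool(c,[(250,v)],-37))
print(env.state()["eef_pos"])
E
python3 d.py 587 261.2 115 28.5
```

```text
[(108, [208, 189, 179]), (110, [209, 191, 182]), (112, [207, 190, 179]), (114, [206, 187, 178]), (116, [156, 140, 131]), (118, [139, 122, 103]), (120, [148, 131, 112]), (122, [149, 132, 112]), (124, [149, 132, 112]), (126, [149, 132, 113]), (128, [149, 132, 112]), (130, [149, 132, 113]), (132, [149, 132, 113]), (134, [150, 133, 113])]
117 [[69.58325747  0.86193541]]
119 [[68.6848937   0.86171905]]
121 [[67.78667541  0.86150315]]
123 [[66.88852129  0.86128769]]
[600.2502495  -53.30887151 116.10587908]
[-1.000e-01 -3.148e+02  7.000e-01] -26.1
```

>>> arm_command(
  targets=[
    [0,-40,0,-5,0.3],
    [0,-85,0,-10,0.3],
    [0,-130,0,-16,0.3],
    [0,-178,0,-21,0.3],
    [0,-220,0,-26.1,0.3],
  ],
)

```text
t: 20.6
eef_pos: [588.7, 168.7, 111.5]
tcp_rot: [-3.141, 0.002, 0.501]
ft_force: [1.0, -0.9, -1.8]
opening: 0.417
grip_force: 30.0
```

```bash
python3 d.py 587 261.2 115 28.5
```

```text
[ 42.9 -82.   -3.6] 0.2
```

>>> arm_command(
  targets=[
    [20,-40,-3,0.2,0.3],
    [43,-80,-3,0.2,0.3],
    [43,-82,-3,0.2,0.3],
    [43,-82,-3,0.2,0.3],
    [43,-82,-3,0.2,0.3],
  ],
)

```text
t: 21.1
eef_pos: [588.1, 258.3, 115.0]
tcp_rot: [-3.141, 0.002, 0.493]
ft_force: [0.2, -0.2, -1.9]
opening: 0.418
grip_force: 30.0
```

```bash
python3 d.py 587 261.2 35.1 28.5
```

```text
[ 0.6 -3.1 79.9] -0.2
```

>>> arm_command(
  targets=[
    [0,-2,30,0,0.3],
    [0,-2,50,0,0.3],
    [0,-2,62,0,0.3],
    [0,-2,70,0,0.3],
    [0,-2,72,0,0.3],
  ],
)

```text
t: 21.6
eef_pos: [587.6, 260.3, 43.6]
tcp_rot: [-3.142, 0.001, 0.493]
ft_force: [1.3, 0.2, -2.4]
opening: 0.416
grip_force: 30.0
```

>>> arm_command(
  targets=[
    [0,0,2,0,0.3],
    [0,0,4,0,0.3],
    [0,0,6,0,0.3],
    [0,0,7,0,0.3],
    [0,0,7,0,0.3],
  ],
)

```text
t: 22.1
eef_pos: [587.6, 261.1, 37.3]
tcp_rot: [3.141, -0.0, 0.494]
ft_force: [0.3, 0.1, -2.1]
opening: 0.41
grip_force: 30.0
```

>>> arm_command(
  targets=[
    [0,0,1,0,0.3],
    [0,0,2,0,0.3],
    [0,0,2.5,0,0.3],
    [0,0,2.5,0,0.3],
    [0,0,2.5,0,0.3],
  ],
)

```text
t: 22.6
eef_pos: [587.6, 261.3, 35.3]
tcp_rot: [3.142, -0.001, 0.494]
ft_force: [-2.1, 0.1, 6.5]
opening: 0.411
grip_force: 30.0
```

Seated at z=35.3 with little lateral force. Release, lift, then head for the tiles.

>>> arm_command(
  targets=[
    [0,0,0.4,0,0.3],
    [0,0,0.4,0,0.56],
    [0,0,0.4,0,0.56],
    [0,0,0.4,0,0.56],
    [0,0,0.4,0,0.56],
  ],
)

```text
t: 23.1
eef_pos: [587.6, 261.0, 34.2]
tcp_rot: [3.141, 0.0, 0.494]
ft_force: [-0.4, -0.7, 0.7]
opening: 0.555
grip_force: 0.0
```

>>> arm_command(
  targets=[
    [0,0,-20,0,0.56],
    [0,0,-50,0,0.56],
    [0,0,-90,0,0.56],
    [0,0,-130,0,0.8],
    [0,0,-170,0,1],
  ],
)

```text
t: 23.6
eef_pos: [587.4, 260.9, 205.8]
tcp_rot: [3.141, 0.0, 0.494]
ft_force: [1.2, -0.4, -0.5]
opening: 0.676
grip_force: 0.0
```

```bash
python3 d.py 400 -170 260 0
```

```text
[-369.2  290.7  -54.1] 28.3
```

>>> arm_command(
  targets=[
    [-37,29,-11,5,1],
    [-74,58,-22,10,1],
    [-111,87,-33,16,1],
    [-148,116,-44,22,1],
    [-185,145,-54,28.3,1],
  ],
)

```text
t: 24.1
eef_pos: [492.3, 44.2, 258.8]
tcp_rot: [3.141, -0.0, -0.004]
ft_force: [1.1, -2.0, -0.4]
opening: 0.996
grip_force: 0.0
```

```bash
python3 d.py 400 -200 260 0
```

```text
[-91.3 244.6  -1.2] -0.2
```

>>> arm_command(
  targets=[
    [-15,45,0,0,1],
    [-33,92,0,0,1],
    [-52,140,0,0,1],
    [-72,188,0,0,1],
    [-91,236,0,0,1],
  ],
)

```text
t: 24.6
eef_pos: [403.2, -186.7, 258.5]
tcp_rot: [3.141, -0.0, -0.0]
ft_force: [1.4, 0.5, -0.3]
opening: 0.999
grip_force: 0.0
```

```bash
cat > tiles.py <<'E'
from h import *
env.read_camera("top")
def tiles(z=12):
    c,T=shot("wrist"); hsv=cv2.cvtColor(c["frame"],cv2.COLOR_RGB2HSV).astype(int); h,s=hsv[...,0],hsv[...,1]
    m=(h>=8)&(h<=13)&(s>90); m=cv2.morphologyEx(m.astype(np.uint8),cv2.MORPH_OPEN,np.ones((3,3)))
    rects(c,m,z,T,300); return c,T
if __name__=="__main__":
    tiles(); s=env.state(); print(s["eef_pos"],s["tcp_rot"])
E
python3 tiles.py
```

```text
uv [315. 209.] xy 341.4 -292.0 size 90.4 50.6 ang 178.1
uv [234. 136.] xy 449.5 -171.7 size 88.9 49.1 ang 8.9
uv [22. 70.] xy 592.3 202.6 size 122.5 51.3 ang 118.4
uv [14. 31.] xy 677.2 233.9 size 96.6 62.4 ang 118.6
[ 402.55206526 -189.55633952  258.38725066] [ 3.14050964e+00 -2.79743358e-05 -6.30310411e-03]
```

Both tiles are still in place: A at (449.5, −171.7, 8.9°) and B at (341.4, −292, −1.9°). Going for A.

```bash
python3 d.py 449.5 -171.7 70 8.9
```

```text
[ 46.8 -18.4 188.4] -9.3
```

>>> arm_command(
  targets=[
    [12,-4,45,-3,0.85],
    [24,-10,90,-6,0.85],
    [36,-15,130,-9.3,0.85],
    [47,-18,165,-9.3,0.85],
    [47,-18,188,-9.3,0.85],
  ],
)

```text
t: 25.2
eef_pos: [451.9, -166.0, 68.0]
tcp_rot: [-3.141, 0.001, 0.163]
ft_force: [-0.0, -0.4, 0.3]
opening: 0.85
grip_force: 0.0
```

```bash
python3 tiles.py; python3 d.py 449.5 -171.7 3 8.9
```

```text
uv [256. 203.] xy 453.6 -171.0 size 81.9 49.3 ang 9.2
[ 450.48025312 -165.86862241   67.89282578] [-3.13851245  0.00406332  0.16290548]
[-1.6  5.8 64.9] 0.4
```

>>> arm_command(
  targets=[
    [-1,5,30,0.4,0.85],
    [-1,5,50,0.4,0.85],
    [-1,5,60,0.4,0.85],
    [-1,5,64,0.4,0.85],
    [-1,5,64,0.4,0.85],
  ],
)

```text
t: 25.8
eef_pos: [451.5, -172.2, 6.9]
tcp_rot: [3.141, -0.0, 0.155]
ft_force: [0.3, 0.9, -0.6]
opening: 0.85
grip_force: 0.0
```

```bash
python3 d.py 449.5 -171.3 2.5 9
```

```text
[-1.8 -1.2  4.4] -0.1
```

>>> arm_command(
  targets=[
    [-1,-1,3,0,0.85],
    [-1,-1,4,0,0.6],
    [-1,-1,4,0,0.45],
    [-1,-1,4,0,0.45],
    [-1,-1,4,0,0.45],
  ],
)

```text
t: 26.3
eef_pos: [450.1, -171.4, 2.5]
tcp_rot: [3.141, -0.0, 0.155]
ft_force: [0.6, 1.0, 0.2]
opening: 0.574
grip_force: 0.0
```

>>> arm_command(
  targets=[
    [0,0,0,0,0.45],
    [0,0,0,0,0.45],
    [0,0,0,0,0.45],
    [0,0,0,0,0.45],
    [0,0,0,0,0.45],
  ],
)

```text
t: 26.8
eef_pos: [450.1, -171.4, 2.5]
tcp_rot: [3.141, -0.0, 0.155]
ft_force: [0.5, -0.1, 4.3]
opening: 0.527
grip_force: 30.0
```

>>> arm_command(
  targets=[
    [0,0,-20,0,0.45],
    [0,0,-50,0,0.45],
    [0,0,-90,0,0.45],
    [0,0,-130,0,0.45],
    [0,0,-150,0,0.45],
  ],
)

```text
t: 27.3
eef_pos: [450.5, -171.6, 155.1]
tcp_rot: [3.14, -0.002, 0.155]
ft_force: [0.3, 0.1, -0.9]
opening: 0.526
grip_force: 30.0
```

```bash
python3 d.py 551.4 -298.8 150 -33.6
```

```text
[ 80.  141.2   5.5] 42.5
```

>>> arm_command(
  targets=[
    [16,28,0,8.5,0.45],
    [32,56,0,17,0.45],
    [48,85,2,25.5,0.45],
    [64,113,4,34,0.45],
    [80,141,5,42.5,0.45],
  ],
)

```text
t: 27.8
eef_pos: [551.3, -299.2, 146.7]
tcp_rot: [3.142, 0.001, -0.593]
ft_force: [-0.4, -0.6, -1.3]
opening: 0.527
grip_force: 30.0
```

Run:
```python
from h import *
env.read_camera("top"); env.read_camera("top")
s=env.state(); print(s["t"],s["eef_pos"],s["tcp_rot"],s["opening"])
c,T=shot("wrist"); import pickle; pickle.dump((c,T),open("w8.pkl","wb")); crop(c,20,20,492,300,1.69,"w8.png")
```

```text
27.9 [ 552.28505194 -300.88254396  146.29605675] [ 3.14137008e+00 -6.72634245e-04 -5.92852487e-01] 0.5233608894050226
(473, 798, 3)
```

View pics/w8.png

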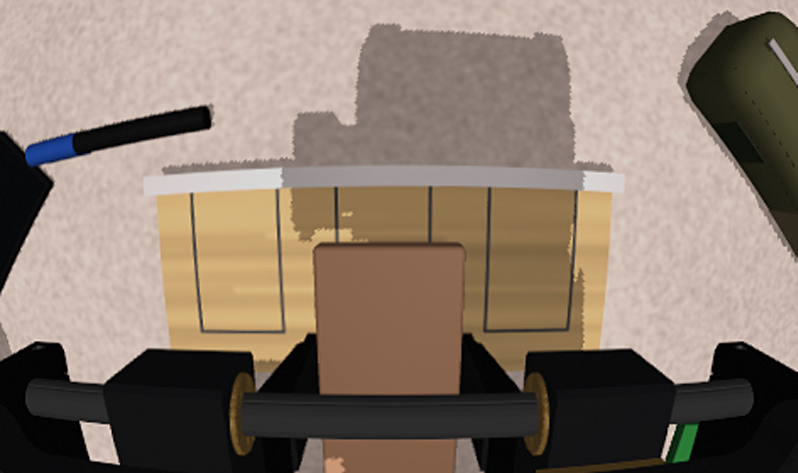

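The tile is held squarely above the board's middle bay. Bay corners are at (201,331), (285,331), (485,330) and (568,329), and the ledge's near top edge runs from (146,193) to (622,190). Refitting the board.

```bash
python3 - <<'E' 2>&1 | tail -6
from h import *; from fit import place; import pickle
from scipy.optimize import least_squares
c,T=pickle.load(open("w8.pkl","rb"))
f=lambda p:np.array(p)/1.69+[20,20]
uv=f([(201,331),(285,331),(485,330),(568,329),(146,193),(622,191),(307,188),(459,188)])
def fun(q):
    P=place(q,[(q[3],y,6) for y in(124,66,-66,-124)]+[(0,150,24),(0,-150,24),(0,q[4],24),(0,q[5],24)]); return (w2pix(c,P,T)-uv).ravel()
r=least_squares(fun,[605,-335,-.587,-95,50,-50],x_scale=[10,10,.1,10,10,10]); print(r.x.round(3),np.abs(r.fun).round(1))
B=r.x[:3]; np.save("B2.npy",B)
# tile in tool frame: corners (314,245),(464,245) top at tool z = -(12-2.5)
w=pix2tool(c,f([(317,246),(463,246)]),-9.5); print("tile end in tool",w)
for y in(-95,0,95): print((B[:2]+[-45*np.cos(B[2])-y*np.sin(B[2]),-45*np.sin(B[2])+y*np.cos(B[2])]).round(1))
E
```

```text
-4.41640e+01] [0.9 0.4 0.4 0.1 0.2 0.2 0.4 0.  0.8 1.3 1.1 1.  0.  0.7 0.  1.3]
tile end in tool [[ 44.34546859 -22.38401134]
 [ 44.33795802  25.14298736]]
[ 513.7 -387. ]
[ 566.5 -308. ]
[ 619.2 -229.1]
```

```bash
python3 -c "
import numpy as np;print(np.load('B2.npy'))"; python3 d.py 560.5 -302.6 30 -33.65
```

```text
[ 6.03867012e+02 -3.33040583e+02 -5.89122739e-01]
[  9.9  -2.5 116.2] -0.0
```

>>> arm_command(
  targets=[
    [10,-2.5,30,0,0.45],
    [10,-2.5,65,0,0.45],
    [10,-2.5,95,0,0.45],
    [10,-2.5,110,0,0.45],
    [10,-2.5,116,0,0.45],
  ],
)

```text
t: 28.45
eef_pos: [559.9, -301.0, 30.1]
tcp_rot: [3.142, 0.002, -0.585]
ft_force: [-0.1, -0.6, -1.7]
opening: 0.52
grip_force: 30.0
```

```bash
python3 d.py 560.5 -302.6 8.5 -33.7
```

```text
[ 1.5  1.  21.6] 0.2
```

>>> arm_command(
  targets=[
    [1,0.5,8,0.2,0.45],
    [1,0.5,14,0.2,0.45],
    [1,0.5,18,0.2,0.45],
    [1,0.5,20,0.2,0.45],
    [1,0.5,20,0.2,0.45],
  ],
)

```text
t: 28.95
eef_pos: [561.2, -302.8, 11.5]
tcp_rot: [3.142, -0.0, -0.59]
ft_force: [0.1, 0.1, -1.0]
opening: 0.522
grip_force: 30.0
```

>>> arm_command(
  targets=[
    [0,0,0.5,0,0.45],
    [0,0,1,0,0.45],
    [0,0,1,0,0.45],
    [0,0,1,0,0.45],
    [0,0,1,0,0.45],
  ],
)

```text
t: 29.45
eef_pos: [561.2, -302.8, 10.4]
tcp_rot: [3.142, -0.0, -0.59]
ft_force: [0.8, -1.0, -1.6]
opening: 0.524
grip_force: 30.0
```

>>> arm_command(
  targets=[
    [0,0,0.7,0,0.45],
    [0,0,1.3,0,0.45],
    [0,0,1.8,0,0.45],
    [0,0,1.8,0,0.45],
    [0,0,1.8,0,0.45],
  ],
)

```text
t: 29.95
eef_pos: [561.1, -302.8, 8.5]
tcp_rot: [3.142, -0.0, -0.59]
ft_force: [0.6, 0.7, -1.0]
opening: 0.521
grip_force: 30.0
```

>>> arm_command(
  targets=[
    [1,0,0,0,0.45],
    [2,0,0,0,0.45],
    [3,0,0,0,0.45],
    [4,0,0,0,0.45],
    [4,0,0,0,0.45],
  ],
)

```text
t: 30.45
eef_pos: [564.6, -305.1, 8.5]
tcp_rot: [3.142, -0.0, -0.59]
ft_force: [-0.5, -0.4, -0.5]
opening: 0.52
grip_force: 30.0
```

>>> arm_command(
  targets=[
    [1,0,0,0,0.45],
    [2,0,0,0,0.45],
    [3,0,0,0,0.45],
    [4,0,0,0,0.45],
    [4,0,0,0,0.45],
  ],
)

```text
t: 30.95
eef_pos: [567.9, -307.3, 8.5]
tcp_rot: [3.142, -0.0, -0.59]
ft_force: [-0.2, -0.3, -1.7]
opening: 0.526
grip_force: 30.0
```

>>> arm_command(
  targets=[
    [0.7,0,0,0,0.45],
    [1.4,0,0,0,0.45],
    [2.1,0,0,0,0.45],
    [2.5,0,0,0,0.45],
    [2.5,0,0,0,0.45],
  ],
)

```text
t: 31.45
eef_pos: [568.2, -307.5, 8.5]
tcp_rot: [3.142, 0.005, -0.59]
ft_force: [-9.5, 5.4, 5.1]
opening: 0.521
grip_force: 30.0
```

Ledge contact at (568.2, −307.5) with about 11 N. Release, lift, and go to tile B.

>>> arm_command(
  targets=[
    [-1,0,0.3,0,0.45],
    [-1,0,0.3,0,0.7],
    [-1,0,0.3,0,0.7],
    [-1,0,0.3,0,0.7],
    [-1,0,0.3,0,0.7],
  ],
)

```text
t: 31.95
eef_pos: [569.2, -308.2, 8.3]
tcp_rot: [3.142, -0.0, -0.59]
ft_force: [-0.2, 0.3, -0.0]
opening: 0.694
grip_force: 0.0
```

>>> arm_command(
  targets=[
    [0,0,-20,0,0.7],
    [0,0,-50,0,0.7],
    [0,0,-95,0,0.8],
    [0,0,-140,0,0.85],
    [0,0,-180,0,0.85],
  ],
)

```text
t: 32.45
eef_pos: [569.1, -308.1, 190.5]
tcp_rot: [3.142, -0.001, -0.59]
ft_force: [-0.0, 0.7, -0.8]
opening: 0.84
grip_force: 0.0
```

```bash
python3 tiles.py; python3 d.py 341.4 -292 190 -1.9
```

```text
uv [319. 296.] xy 381.2 -301.7 size 57.5 32.5 ang 56.6
uv [250. 183.] xy 566.4 -307.5 size 90.2 49.8 ang 146.3
[ 570.81224255 -309.16238041  194.15326761] [ 3.14148738 -0.00940507 -0.59008575]
[-200.2  113.4    2.3] -31.9
```

>>> arm_command(
  targets=[
    [-40,23,0,-8,0.85],
    [-80,46,0,-16,0.85],
    [-120,69,0,-24,0.85],
    [-160,92,0,-31.9,0.85],
    [-200,113,0,-31.9,0.85],
  ],
)

```text
t: 33.05
eef_pos: [338.2, -290.1, 187.8]
tcp_rot: [-3.142, 0.0, -0.028]
ft_force: [-0.6, -1.2, 0.3]
opening: 0.85
grip_force: 0.0
```

```bash
python3 tiles.py; python3 d.py 341.4 -292 70 -1.9
```

```text
uv [254. 172.] xy 341.2 -293.7 size 88.0 49.0 ang 178.3
uv [250.   8.] xy 534.8 -295.1 size 61.4 32.7 ang 88.2
[ 336.05327614 -289.23473114  187.94043639] [-3.14015436e+00  1.84446567e-03 -3.52817913e-02]
[  5.7   2.7 117.9] -0.1
```

>>> arm_command(
  targets=[
    [4,3,45,0,0.85],
    [4,3,90,0,0.85],
    [4,3,130,0,0.85],
    [4,3,160,0,0.85],
    [4,3,176,0,0.85],
  ],
)

```text
t: 33.65
eef_pos: [343.7, -293.2, 9.5]
tcp_rot: [-3.14, 0.002, -0.034]
ft_force: [0.2, 0.7, 0.3]
opening: 0.845
grip_force: 0.0
```

```bash
python3 d.py 341.3 -293 2.5 -1.8
```

```text
[-2.3 -0.1  7. ] -0.1
```

>>> arm_command(
  targets=[
    [-2,0,3,0,0.85],
    [-2,0,6,0,0.6],
    [-2,0,6,0,0.45],
    [-2,0,6,0,0.45],
    [-2,0,6,0,0.45],
  ],
)

```text
t: 34.15
eef_pos: [342.2, -294.0, 7.0]
tcp_rot: [3.14, -0.001, -0.033]
ft_force: [0.8, 0.1, -0.4]
opening: 0.573
grip_force: 0.0
```

>>> arm_command(
  targets=[
    [0,0,0,0,0.45],
    [0,0,0,0,0.45],
    [0,0,0,0,0.45],
    [0,0,0,0,0.45],
    [0,0,0,0,0.45],
  ],
)

```text
t: 34.65
eef_pos: [342.0, -293.9, 6.8]
tcp_rot: [3.141, -0.001, -0.033]
ft_force: [0.3, 0.7, 7.6]
opening: 0.522
grip_force: 30.0
```

The grip is a bit high (z=6.8), so I'll reopen, go lower and re-grip.

>>> arm_command(
  targets=[
    [0,0,0,0,0.6],
    [0,0,0,0,0.6],
    [0,0,4,0,0.6],
    [0,0,4,0,0.6],
    [0,0,4,0,0.45],
  ],
)

```text
t: 35.15
eef_pos: [341.8, -293.6, 2.0]
tcp_rot: [-3.141, 0.0, -0.033]
ft_force: [-0.2, 0.8, 0.4]
opening: 0.556
grip_force: 0.0
```

>>> arm_command(
  targets=[
    [0,0,0,0,0.45],
    [0,0,0,0,0.45],
    [0,0,0,0,0.45],
    [0,0,0,0,0.45],
    [0,0,0,0,0.45],
  ],
)

```text
t: 35.65
eef_pos: [341.9, -293.7, 2.2]
tcp_rot: [3.142, -0.0, -0.033]
ft_force: [0.4, -0.4, -1.3]
opening: 0.522
grip_force: 30.0
```

```bash
python3 d.py 504.6 -378.6 150 -33.8
```

```text
[ 165.5   79.4 -147.8] 31.9
```

>>> arm_command(
  targets=[
    [0,0,-20,0,0.45],
    [0,0,-60,0,0.45],
    [0,0,-105,0,0.45],
    [25,12,-140,6,0.45],
    [65,31,-148,14,0.45],
  ],
)

```text
t: 36.15
eef_pos: [406.3, -327.4, 154.7]
tcp_rot: [3.139, -0.004, -0.283]
ft_force: [0.4, 0.1, -2.3]
opening: 0.524
grip_force: 30.0
```

```bash
python3 d.py 508.7 -382.1 150 -33.75
```

```text
[113.6  24.    5.3] 17.5
```

>>> arm_command(
  targets=[
    [35,7,0,6,0.45],
    [80,16,2,12,0.45],
    [113.6,24,5,17.5,0.45],
    [113.6,24,40,17.5,0.45],
    [113.6,24,80,17.5,0.45],
  ],
)

```text
t: 36.65
eef_pos: [509.5, -381.6, 69.8]
tcp_rot: [3.141, -0.003, -0.583]
ft_force: [0.5, -0.8, -1.3]
opening: 0.522
grip_force: 30.0
```

```bash
python3 d.py 508.7 -382.1 30 -33.75
```

```text
[-0.4  0.9 39.8] 0.4
```

>>> arm_command(
  targets=[
    [0,0,20,0.2,0.45],
    [0,0,35,0.2,0.45],
    [0,0,45,0.2,0.45],
    [0,0,52,0.2,0.45],
    [0,0,55,0.2,0.45],
  ],
)

```text
t: 37.15
eef_pos: [508.6, -381.2, 15.3]
tcp_rot: [3.141, -0.001, -0.587]
ft_force: [-0.5, -0.3, -2.0]
opening: 0.524
grip_force: 30.0
```

```bash
python3 d.py 508.7 -382.1 8.2 -33.75; python3 -c "
from h import *
print(env.state()['eef_pos'],env.state()['tcp_rot'])"
```

```text
[0.6 0.7 7.1] 0.1
[ 508.59283399 -381.2316949    15.30450722] [ 3.14144814e+00 -5.30578345e-04 -5.86670640e-01]
```

>>> arm_command(
  targets=[
    [0,0.5,3,0.1,0.45],
    [0,0.5,5,0.1,0.45],
    [0,0.5,6.3,0.1,0.45],
    [0,0.5,7,0.1,0.45],
    [0,0.5,7,0.1,0.45],
  ],
)

```text
t: 37.65
eef_pos: [508.2, -381.6, 8.4]
tcp_rot: [3.142, -0.0, -0.588]
ft_force: [0.1, 0.0, -1.9]
opening: 0.524
grip_force: 30.0
```

>>> arm_command(
  targets=[
    [1.5,0,0,0,0.45],
    [3,0,0,0,0.45],
    [4.5,0,0,0,0.45],
    [6,0,0,0,0.45],
    [6,0,0,0,0.45],
  ],
)

```text
t: 38.15
eef_pos: [513.4, -385.0, 8.2]
tcp_rot: [3.141, -0.0, -0.588]
ft_force: [0.1, 0.4, -1.2]
opening: 0.523
grip_force: 30.0
```

>>> arm_command(
  targets=[
    [0.7,0,0,0,0.45],
    [1.4,0,0,0,0.45],
    [2.1,0,0,0,0.45],
    [2.5,0,0,0,0.45],
    [2.5,0,0,0,0.45],
  ],
)

```text
t: 38.65
eef_pos: [515.3, -386.3, 8.2]
tcp_rot: [3.142, -0.0, -0.588]
ft_force: [-0.6, -0.2, -1.9]
opening: 0.521
grip_force: 30.0
```

>>> arm_command(
  targets=[
    [0.7,0,0,0,0.45],
    [1.4,0,0,0,0.45],
    [1.8,0,0,0,0.45],
    [1.8,0,0,0,0.45],
    [1.8,0,0,0,0.45],
  ],
)

```text
t: 39.15
eef_pos: [516.2, -386.8, 8.2]
tcp_rot: [-3.141, 0.002, -0.588]
ft_force: [-4.2, 2.4, 1.2]
opening: 0.523
grip_force: 30.0
```

Contact with the ledge. Release, rise, and measure the board from above.

>>> arm_command(
  targets=[
    [0,0,0.2,0,0.45],
    [0,0,0.2,0,0.7],
    [0,0,0.2,0,0.7],
    [0,0,0.2,0,0.7],
    [0,0,0.2,0,0.7],
  ],
)

```text
t: 39.65
eef_pos: [516.9, -387.4, 8.1]
tcp_rot: [3.141, -0.001, -0.588]
ft_force: [0.3, -1.2, 0.7]
opening: 0.697
grip_force: 0.0
```

>>> arm_command(
  targets=[
    [0,0,-20,0,0.7],
    [0,0,-50,0,0.7],
    [0,0,-95,0,0.8],
    [-10,-20,-140,0,1],
    [-20,-50,-180,0,1],
  ],
)

```text
t: 40.15
eef_pos: [527.4, -335.7, 189.2]
tcp_rot: [3.141, -0.001, -0.59]
ft_force: [1.0, 0.3, -0.0]
opening: 0.897
grip_force: 0.0
```

```bash
python3 tiles.py
python3 - <<'E'
from h import *
c,T=shot("wrist"); top,_=shot("top")
a=cv2.resize(c["frame"][20:260,60:460,::-1],(800,480))[:330]; 
b=cv2.resize(top["frame"][130:226,100:332,::-1],(652,270),interpolation=cv2.INTER_CUBIC)
o=np.zeros((600,800,3),np.uint8); o[:330]=a; o[330:,:652]=b; cv2.imwrite("pics/fin.png",o)
E
```

```text
uv [294. 166.] xy 513.6 -387.3 size 90.9 51.2 ang 146.2
uv [216. 166.] xy 566.8 -307.6 size 91.0 50.4 ang 146.4
[ 529.90716029 -333.83647891  192.79808014] [ 3.14136784 -0.00861326 -0.58622987]
```

View pics/fin.png

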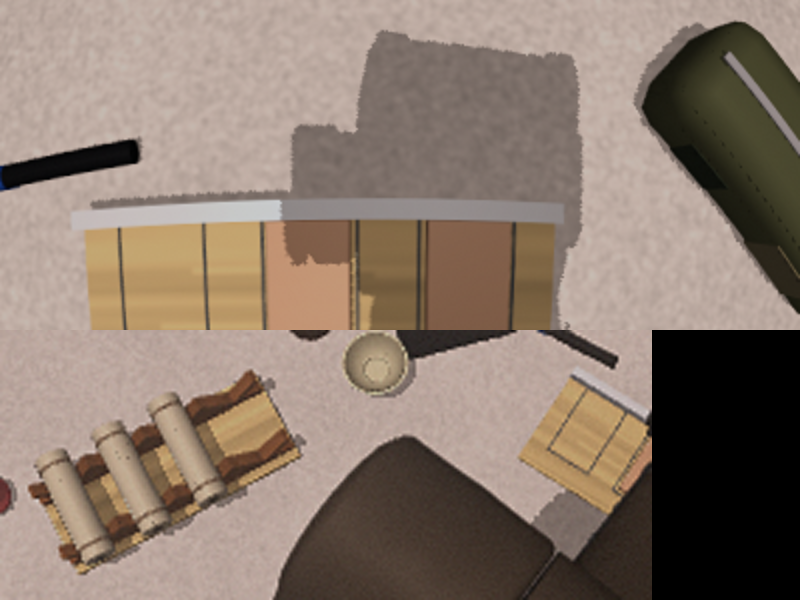

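Both tiles lie square against the ledge, and three rollers sit parallel on the rack. I measure how well each tile is centred in its bay along a picture row.

Run:
```python
from h import *; from tiles import tiles
c,T=tiles(18); f=c["frame"].astype(float).sum(2)
B=np.load("B2.npy")
for v in (150,165,175):
    row=f[v-2:v+3].mean(0); k=row-cv2.GaussianBlur(row[None],(0,0),6)[0]
    us=[u for u in range(100,360) if k[u]<-25 and k[u]==k[u-3:u+4].min()]
    w=pix2w(c,[(u,v) for u in us],6,T); yl=(w-B[:2])@[-np.sin(B[2]),np.cos(B[2])]
    print(v,list(zip(us,yl.round(1))))
for p in [(0,0)]: pass
hsv=cv2.cvtColor(c["frame"],cv2.COLOR_RGB2HSV).astype(int); m=(hsv[...,0]>=8)&(hsv[...,0]<=13)&(hsv[...,1]>90)
for v in (150,165,175):
    us=[u for u in range(180,360) if m[v,u]!=m[v,u-1]]; w=pix2w(c,[(u-.5,v) for u in us],18,T); print(v,list(zip(us,((w-B[:2])@[-np.sin(B[2]),np.cos(B[2])]).round(1))))
```

```text
uv [292. 165.] xy 514.4 -386.8 size 88.7 50.0 ang 146.7
uv [211. 165.] xy 566.8 -308.2 size 88.8 49.2 ang 145.7
150 [(116, np.float64(124.2)), (158, np.float64(66.8)), (188, np.float64(29.0)), (206, np.float64(7.0)), (215, np.float64(-3.8)), (223, np.float64(-13.3)), (232, np.float64(-24.0)), (236, np.float64(-28.8)), (267, np.float64(-65.4)), (271, np.float64(-70.2)), (315, np.float64(-123.3)), (335, np.float64(-148.5)), (341, np.float64(-156.2))]
165 [(101, np.float64(148.2)), (117, np.float64(124.2)), (159, np.float64(66.4)), (188, np.float64(29.6)), (232, np.float64(-23.9)), (236, np.float64(-28.6)), (246, np.float64(-40.6)), (267, np.float64(-65.6)), (271, np.float64(-70.4)), (315, np.float64(-124.0)), (334, np.float64(-148.1)), (338, np.float64(-153.2))]
175 [(101, np.float64(149.5)), (118, np.float64(123.9)), (159, np.float64(67.2)), (188, np.float64(30.0)), (236, np.float64(-28.6)), (245, np.float64(-39.3)), (267, np.float64(-65.7)), (271, np.float64(-70.5)), (314, np.float64(-123.2)), (334, np.float64(-148.7)), (339, np.float64(-155.3))]
150 [(190, np.float64(24.6)), (233, np.float64(-25.3)), (271, np.float64(-68.7)), (314, np.float64(-118.8))]
165 [(191, np.float64(24.0)), (233, np.float64(-25.2)), (271, np.float64(-68.9)), (313, np.float64(-118.3))]
175 [(191, np.float64(24.4)), (233, np.float64(-25.1)), (271, np.float64(-69.1)), (313, np.float64(-118.7))]
```

Both tiles are within 1 mm of their bay centres and square to the ledge, and the rollers are seated. Handing in.

```bash
python3 -c "
from cell import env
print(env.job_done())"
```

```text
the job is handed in; nothing more can be done
None
```

I handed the job in at about 40 s of the 210 s allowed; no verdict came back. The three rollers were lowered until seated in notch pairs 1, 2 and 3. The two tiles lie square against the ledge in bays 0 and 1, within 1 mm of centre, and I touched nothing else.

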